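# Reload the filter-disc magazine from behind the calibration cylinders

## Task

Move both gas cylinders from the foam rack onto the green side mat, so that you can get at the two filter discs behind them. Then load the stack magazine: first the orange disc, pressed down against the spring until its top is below the tops of the four rods, then the white disc on top of it, pressed down until it too is level with the rod tops or lower. Last, stand each cylinder back upright on the middle of the seat of its own colour, without toppling a cylinder or disturbing the pressure gauge on the rack.

Things in the scene. Friction and masses are not known exactly. Their poses are not given: they have to be found in the camera images.
- can_yellow_mid (a point): small calibration gas cylinder standing upright: grey metal body 44 mm in diameter and 100 mm tall with a yellow band and a yellow shoulder, then a narrow brass valve, 128 mm tall in all, 0.2 to 0.4 kg. This point is half-way up, on the axis, 64 mm above its base. Grip it by the straight grey body. It starts on the yellow seat.
- can_blue_mid (a point): small calibration gas cylinder standing upright: grey metal body 44 mm in diameter and 100 mm tall with a blue band and a blue shoulder, then a narrow brass valve, 128 mm tall in all, 0.2 to 0.4 kg. This point is half-way up, on the axis, 64 mm above its base. Grip it by the straight grey body. It starts on the blue seat.
- seat_yellow: flat round yellow seat, 62 mm in diameter and 3 mm thick, fixed on the black foam rack: home of the yellow cylinder. Origin: centre of its underside, on the rack's top, 12 mm above the table. z up; x from the cylinders towards the discs behind them (roughly away from the robot), y along the row of seats. Left and right vary.
- seat_blue: flat round blue seat, 62 mm in diameter and 3 mm thick, fixed on the black foam rack: home of the blue cylinder. Origin: centre of its underside, on the rack's top, 12 mm above the table. z up; x from the cylinders towards the discs behind them (roughly away from the robot), y along the row of seats. Left and right vary.
- disc_orange_mid (a point): round filter disc with a plain orange plastic rim, 50 mm in diameter and 18 mm thick, about 0.06 kg, lying flat on the rack's top (12 mm above the table) close behind one of the cylinders, about 60 mm from its seat's centre; steel screen in its top face. This point is its centre, half-way up. It goes into the magazine first, at the bottom.
- disc_white_mid (a point): round filter disc with a plain white plastic rim, 50 mm in diameter and 18 mm thick, about 0.06 kg, lying flat on the rack's top (12 mm above the table) close behind one of the cylinders, about 60 mm from its seat's centre; steel screen in its top face. This point is its centre, half-way up. It goes into the magazine second, on top.
- mat: flat green mat fixed on the table beside the rack, to the left or the right: 240 mm along its x (roughly away from the robot), 120 mm along its y, 4 mm thick. Origin: centre of its underside, on the table. Room for both cylinders, one behind the other.
- magazine: stack magazine on the table: aluminium base 90 x 90 x 14 mm, origin under its centre, x and y along its edges. Four steel rods, 8 mm thick with round ends, 21.9 mm from the centre along both x and y, tops 60 mm above the table. A disc fits between them with 2 mm to spare all round; gaps of 36 mm on the x and y axes let fingers pass. Brass follower, 42 mm in diameter, inside.
- follower (a joint): how far the magazine's follower is pushed down, m: 0 at the start (top 50 mm above the table: a disc laid on it stands 8 mm above the rods), at most 0.036. Takes 4 N to start, 6 N at the bottom, and stays where it is pushed. At 0.018 the first disc's top is 10 mm below the rod tops, leaving room to guide the second; two discs are level with the rod tops at 0.026.
- gauge_mid (a point): bystander, to be left alone: round steel pressure gauge with a white face, 72 mm tall and 52 mm wide, standing loose on a small dark foot at the back of the rack, behind the discs. This point is 36 mm above its underside.
Things that resemble listed ones, but are neither listed nor needed, are in the scene too. What is shaped like the part that bears can_blue_mid but purple or red is not meant. Leave any red look-alike of the part that bears can_yellow_mid alone.

How it is judged:
On the way, in this order (a step that is already met when the one before it is completed fails the run):
1. both cylinders stand upright on the green mat, released (x of can_yellow_mid in the frame of mat between -0.115 and 0.115 m and y of can_yellow_mid in the frame of mat between -0.055 and 0.055 m and z of each of can_yellow_mid, can_blue_mid in the frame of mat below 0.073 m and angle between each of can_yellow_mid, can_blue_mid's own z axis and vertical below 0.1 rad and x of can_blue_mid in the frame of mat between -0.115 and 0.115 m and y of can_blue_mid in the frame of mat between -0.055 and 0.055 m and contact force between each of can_yellow, can_blue and the fingers below 0.1 N), for 0.2 s.
2. the orange disc is pressed into the magazine, its top below the rod tops, while both cylinders stand on the mat (x of can_yellow_mid in the frame of mat between -0.115 and 0.115 m and y of can_yellow_mid in the frame of mat between -0.055 and 0.055 m and z of each of can_yellow_mid, can_blue_mid in the frame of mat below 0.073 m and angle between each of can_yellow_mid, can_blue_mid's own z axis and vertical below 0.1 rad and x of can_blue_mid in the frame of mat between -0.115 and 0.115 m and y of can_blue_mid in the frame of mat between -0.055 and 0.055 m and horizontal distance between disc_orange_mid and magazine below 0.006 m and z of disc_orange_mid in the frame of magazine between 0.015 and 0.0525 m and angle between disc_orange_mid's own z axis and vertical below 0.12 rad), for 0.2 s.
3. the white disc is pressed in above the orange one, its top level with the rod tops or lower, while both cylinders stand on the mat (all of step 2 and horizontal distance between disc_white_mid and magazine below 0.006 m and z of disc_white_mid in the frame of magazine between 0.015 and 0.0525 m and angle between disc_white_mid's own z axis and vertical below 0.12 rad and z of disc_white_mid in the frame of disc_orange_mid above 0.014 m), for 0.2 s.
At the end, for the whole second after the job is handed in: Each cylinder upright on its own colour's seat, within 12 mm of its centre; the white disc on the orange one in the magazine, flat, within 6 mm of its centre, the white top at most 1.5 mm above the rod tops; the gauge upright, within 20 mm of its start; all at rest (horizontal distance between each of disc_orange_mid, disc_white_mid and magazine below 0.006 m and z of disc_orange_mid in the frame of magazine between 0.015 and 0.0525 m and angle between each of disc_orange_mid, disc_white_mid's own z axis and vertical below 0.12 rad and z of disc_white_mid in the frame of magazine between 0.015 and 0.0525 m and z of disc_white_mid in the frame of disc_orange_mid above 0.014 m and linear speed of each of disc_orange, disc_white, can_yellow, can_blue below 0.02 m/s and angular speed of each of disc_orange, disc_white, can_yellow, can_blue below 0.3 rad/s and horizontal distance between can_yellow_mid and seat_yellow below 0.012 m and angle between each of can_yellow_mid, can_blue_mid's own z axis and vertical below 0.1 rad and z of can_yellow_mid in the frame of seat_yellow below 0.072 m and horizontal distance between can_blue_mid and seat_blue below 0.012 m and z of can_blue_mid in the frame of seat_blue below 0.072 m and distance of gauge_mid from where it was at the start of the episode below 0.02 m and angle between gauge_mid's own z axis and vertical below 0.2 rad); the robot touches nothing.
It fails at once if the yellow cylinder is toppled (angle between can_yellow_mid's own z axis and vertical above 0.7 rad).
It fails at once if the blue cylinder is toppled (angle between can_blue_mid's own z axis and vertical above 0.7 rad).
It fails at once if the pressure gauge is shifted by more than 20 mm or toppled (distance of gauge_mid from where it was at the start of the episode above 0.02 m or angle between gauge_mid's own z axis and vertical above 0.4 rad).
It also fails if it takes over 144 s, if anything falls off the work surface, if the arm or the gripper's body presses on something with over 40 N, if the wrist force passes 120 N, or if a joint passes its speed limit or range.

## Robot

A 6-joint arm with a two-finger parallel gripper is mounted at the origin on the work surface. World frame = base frame: x ahead of the robot, y to its left, z up, the work surface at z = 0. Lengths are in m, angles in rad, forces in N, time in s.
With the tool pointing down it reaches from about 0.35 to 0.725 m from the base axis. Payload 6 kg.
Tool frame: the origin (TCP) lies midway between the tips of the shut fingers; the grasp point (between the pads) lies 19 mm behind it; z points along the fingers, y is the direction in which the jaws open and shut (so a half turn about z gives the same grasp; the last joint's range is limited). The gripper opens to 85 mm and grips with 20 to 120 N. Pads are 22 mm wide; open, the fingers measure 114 mm over their backs; the gripper's body (76 mm by 85 mm) begins 54 mm behind the grasp point. The pads swing forward as they close: fully open they stand 13 mm farther back than shut.
Start: joints at [1.622, 0.04, 0.085, 0, -1.615, -0.334], TCP at [0.167, 0.576, 0.231] pointing down, gripper open.
Joint ranges: [-2.56, 2.56], [-1.29, 2.01], [-1.08, 1.49], [-3.29, 1.98], [-2.81, -0.18], [-2.99, 2.99]. Speed limits (rad/s): [2.57, 2.57, 3.01, 3.14, 3.14, 3.14].

## Interface

Orientations are given as a unit quaternion [w, x, y, z].
In Python, from plant import manip gives the robot as it stands. The module is installed in compiled form; this text tells all that it offers.
- The arm moves only by the tool drive_tool, never from a script. Its argument "series" is a list of rows, each an object with "delta_pos": the shift along the world's x, y, z as a fraction of full scale, a list of three; "twist": the turn about the world's z as a fraction of full scale; "fingers": the gripper command: -1 is fully open, 1 is shut, values between are in proportion. A call has 1 to 5 rows; each row shifts and turns the commanded pose from where the row before left it; what a row does not reach is not made up. Full scale, the value 1, is 0.04 m for a shift and 6 degrees for a turn. A row lasts 1/12 s, in which the tool goes at most 41.7 mm and 7.16 degrees, less where a joint would pass 70% of its speed; a pose out of reach is approached as far as the arm can. A call with a number of a shift or a turn outside -1 to 1 is refused whole. A call with a gripper value outside its range is refused whole. The fingers move at their own pace and stop on an object; "newtons" is the grip in N (left out, the last holds). Time passes only in rows, so rows that do not move let the fingers close. It gives the time, the measured TCP pose, the force and the opening at its end, in the units of the state.
- manip.observe(): the state, without advancing time (a new reading comes with each control period).
- manip.read_camera(name): name is "side" or "top"; returns the picture (384x512x3 uint8, blue, green, red); there is no depth.
- manip.camera_info(name): a dict with "intrinsics" (3x3 intrinsics, pixels), "R" (3x3) and "t" (3): a world point X has camera coordinates R X + t. Camera axes: x right, y down, z forward; pixel columns grow to the right and rows downward; lengths in m; the calibration is good to about 2 mm. A picture is of the moment at which its call begins. camera_info takes no time and is no camera call.
- manip.hand_in(): hands the job in, once; it reports no verdict.
The state is a dict: "t": time; "qpos": joint angles; "joint_velocities": joint speeds; "tau": joint torques, N m; "ee_pos": TCP position; "ee_rot": TCP orientation; "ft_force": force on the tool from outside, world axes, zero at the start; "torque": the same for the moment, N m; "width": finger opening in m.
Only numpy, scipy, OpenCV 4.12 (cv2) and the standard library are available. Lean on these libraries where they do the work, as an engineer would, in place of code of your own. Each camera call takes 0.05 s, during which the arm holds its last target. There are 200 camera calls.

## Working session

There is one attempt and no reset: what is moved stays moved. The work goes in short steps, Python scripts to look and compute and a tool call to move; the robot and the scene stay as the last step left them, time stands still between calls to the robot, and variables do not carry over. Pictures are saved under pics/ and viewed, about 12 in all and at most 16, crops included, and the job is handed in when it is done.

Besides the shell and the picture viewer there is one more tool, called after "Call:" as name([rows], argument=value, ...), one row to a line, values as JSON. drive_tool: Moves the arm, as the interface text tells. Its arguments: {"type":"object","properties":{"series":{"type":"array","items":{"type":"object","properties":{"delta_pos":{"type":"array","items":{"type":"number","minimum":-1,"maximum":1}},"twist":{"type":"number","minimum":-1,"maximum":1},"fingers":{"type":"number"}}}},"newtons":{"type":"number"}},"required":["series"]}

```bash
mkdir -p pics
cat > h.py <<'E'
import numpy as np, cv2
from plant import manip
def snap(n,f):
    im=manip.read_camera(n); cv2.imwrite(f'pics/{f}.png',im); return im
def proj(n,P):
    c=manip.camera_info(n);K,R,t=[np.array(c[k]) for k in('intrinsics','R','t')]
    q=(R@np.atleast_2d(P).T).T+t; q=(K@q.T).T; return q[:,:2]/q[:,2:]
def ray(n,uv,z):
    c=manip.camera_info(n);K,R,t=[np.array(c[k]) for k in('intrinsics','R','t')]
    o=-R.T@t; out=[]
    for u in np.atleast_2d(uv):
        d=R.T@np.linalg.inv(K)@np.r_[u,1]; out.append(o+d*(z-o[2])/d[2])
    return np.array(out)
E
python3 - <<'E'
from h import *
a=snap('top','top0');b=snap('side','side0')
cv2.imwrite('pics/both0.png',cv2.resize(np.vstack([a,b]),None,fx=.78,fy=.78))
for n in('top','side'):
    c=manip.camera_info(n);R=np.array(c['R']);print(n,np.round(c['intrinsics'],1).tolist(),np.round(-R.T@np.array(c['t']),3),np.round(R,2).tolist())
s=manip.observe();print(s['t'],s['ee_pos'],s['ee_rot'],s['width'])
E
```

```text
top [[466.6, 0.0, 249.8], [0.0, 466.6, 191.5], [0.0, 0.0, 1.0]] [ 0.33  -0.006  1.022] [[0.02, -1.0, 0.0], [-0.99, -0.02, -0.17], [0.17, 0.0, -0.99]]
side [[468.9, 0.0, 261.4], [0.0, 468.9, 195.2], [0.0, 0.0, 1.0]] [0.15  0.593 0.822] [[-0.87, -0.5, 0.0], [-0.37, 0.63, -0.68], [0.34, -0.59, -0.73]]
0.1 [0.1672742  0.5759009  0.23036162] [ 8.15948065e-04  9.90022907e-01 -1.40904134e-01 -4.92512214e-05] 0.08565217484919341
```

View pics/top0.png

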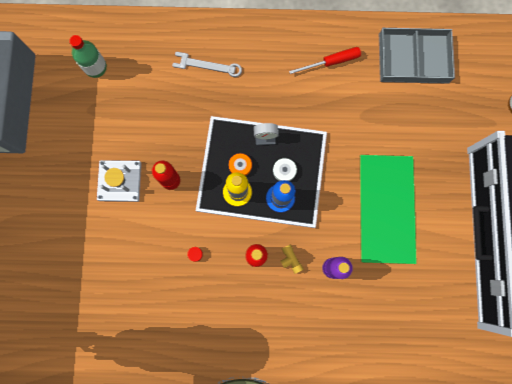

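View pics/side0.png

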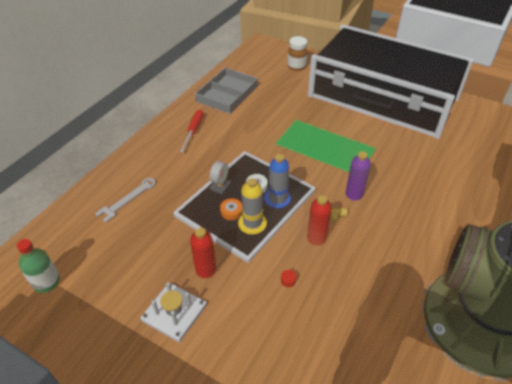

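The top view shows the yellow cylinder at (236,183), blue at (283,192), orange disc at (240,164), white disc at (285,169), gauge at (266,131), magazine at (119,181) and mat at (388,209). Possible mix-ups are the red cylinders at (165,175) and (257,255), the purple one at (338,268), and a red cap at (195,254). I'll use only the yellow and blue ones on the rack and check them in a close crop.

Run:
```python
from h import *
a=cv2.imread('pics/top0.png');b=cv2.imread('pics/side0.png')
cv2.imwrite('pics/c0.png',np.hstack([cv2.resize(a[105:235,90:340],None,fx=2.4,fy=2.4,interpolation=2)[:, :600]]))
def cc(im,lo,hi,box):
    h=cv2.cvtColor(im,40);m=cv2.inRange(h,lo,hi);k=np.zeros_like(m);x0,y0,x1,y1=box;k[y0:y1,x0:x1]=m[y0:y1,x0:x1];return k
def big(m):
    n,l,s,c=cv2.connectedComponentsWithStats(m);i=1+np.argmax(s[1:,4]);return s[i],c[i],(l==i).astype(np.uint8)
m=cc(a,(50,150,80),(70,255,255),(340,140,430,280));s,c,k=big(m)
r=cv2.minAreaRect(cv2.findContours(k,0,2)[0][0]);print('mat',s,ray('top',c,.004)[0].round(4),ray('top',cv2.boxPoints(r),.004).round(3).tolist())
for nm,lo,hi,bx,z in[('orange',(5,180,120),(16,255,255),(220,145,260,185),.03),('whiteD',(0,0,190),(180,60,255),(268,150,304,185),.03)]:
    s,c,k=big(cc(a,lo,hi,bx));(p,rad)=cv2.minEnclosingCircle(cv2.findContours(k,0,2)[0][0]);print(nm,s,c,p,rad,ray('top',[c,p],z).round(4).tolist())
for nm,lo,hi,bx in[('yel',(20,180,100),(34,255,255),(215,165,260,215)),('blu',(100,150,60),(125,255,255),(260,170,305,220))]:
    s,c,k=big(cc(a,lo,hi,bx)); 
    # seat: lower rim points
    print(nm,s,c); x,y,w,h=s[:4]; print(' seat bottom edge',ray('top',[[c[0],y+h],[x,y+h-14],[x+w,y+h-14]],.015).round(4).tolist())
# magazine base
h=cv2.cvtColor(a,40);m=cc(a,(0,0,150),(180,70,255),(85,150,150,210));s,c,k=big(m)
hull=cv2.convexHull(cv2.findNonZero(k));r=cv2.minAreaRect(hull);print('mag',s,r,ray('top',[r[0]],.014).round(4),ray('top',cv2.boxPoints(r),.014).round(4).tolist())
```

```text
mat [ 361  155   55  109 4541] [ 0.4622 -0.3068  0.004 ] [[0.594, -0.252, 0.004], [0.597, -0.373, 0.004], [0.357, -0.364, 0.004], [0.354, -0.248, 0.004]]
orange [228 153  24  22 171] [241.09356725 162.        ] (239.74658203125, 164.4178009033203) 11.761085510253906 [[0.5654, 0.0159, 0.03], [0.5599, 0.0187, 0.03]]
whiteD [273 159  24  21 371] [284.33962264 169.11051213] (284.4565124511719, 169.5) 11.554410934448242 [[0.5517, -0.0785, 0.03], [0.5508, -0.0788, 0.03]]
yel [223 172  29  35 576] [236.421875   189.11458333]
 seat bottom edge [[0.4683, 0.0239, 0.015], [0.4985, 0.0541, 0.015], [0.4999, -0.0094, 0.015]]
blu [266 181  30  32 548] [280.42518248 196.63138686]
 seat bottom edge [[0.4573, -0.0721, 0.015], [0.4874, -0.0402, 0.015], [0.4888, -0.1057, 0.015]]
mag [  97  160   43   41 1208] ((118.0, 180.0), (40.0, 42.0), 90.0) [[0.5225 0.2859 0.014 ]] [[0.5665, 0.3356, 0.014], [0.5686, 0.2426, 0.014], [0.479, 0.237, 0.014], [0.477, 0.3286, 0.014]]
```

View pics/c0.png

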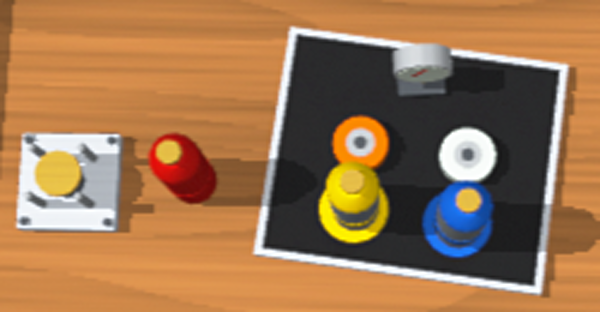

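```bash
cat >> h.py <<'E'
def circ(c,r,z,n=60):
    a=np.linspace(0,2*np.pi,n); return np.c_[c[0]+r*np.cos(a),c[1]+r*np.sin(a),0*a+z]
def mag(c,yaw):
    R=np.array([[np.cos(yaw),-np.sin(yaw)],[np.sin(yaw),np.cos(yaw)]]);L=[]
    q=np.array([[1,1],[1,-1],[-1,-1],[-1,1],[1,1]])
    L.append(np.c_[q*.045@R.T+c,0*q[:,0]+.014])
    for p in q[:4]*.0219@R.T+c: L+= [circ(p,.003,.06,12)]
    return L
def over(n,im,polys,box,s,f):
    x0,y0,x1,y1=box; o=cv2.resize(im[y0:y1,x0:x1],None,fx=s,fy=s,interpolation=2)
    for P,col in polys:
        p=((proj(n,P)-[x0-.5,y0-.5])*s).round().astype(np.int32); cv2.polylines(o,[p],False,col,1)
    cv2.imwrite(f'pics/{f}.png',o); return o
E
python3 - <<'E'
from h import *
a=cv2.imread('pics/top0.png');b=cv2.imread('pics/side0.png')
P=[];C=(255,0,255);G=(0,255,0)
for c in[(.499,.022),(.488,-.073)]: P+=[(circ(c,.031,.015),C),(circ(c,.022,.015),G),(circ(c,.006,.143),G)]
for c in[(.5595,.0185),(.5505,-.079)]: P+=[(circ(c,.025,.030),C)]
P+=[(m,C) for m in mag([.5225,.286],0)]
P+=[(circ((.5225,.286),.021,.05),G)]
o1=over('top',a,P,(90,120,310,215),3.6,'o1');o2=over('side',b,P,(135,140,315,345),3.2,'o2')
print(ray('top',[[266,123],[266,143],[253,131],[278,131]],.05).round(3).tolist(), ray('top',[[266,143]],.012), ray('top',[[171,186],[163,168]],.0).round(3).tolist(),ray('top',[[163,168]],.128),o2.shape)
E
```

```text
[[0.649, -0.036, 0.05], [0.604, -0.037, 0.05], [0.63, -0.009, 0.05], [0.631, -0.063, 0.05]] [[ 0.61451714 -0.03825748  0.012     ]] [[0.514, 0.171, 0.0], [0.555, 0.191, 0.0]] [[0.52665072 0.16643138 0.128     ]] (656, 576, 3)
```

View pics/o1.png

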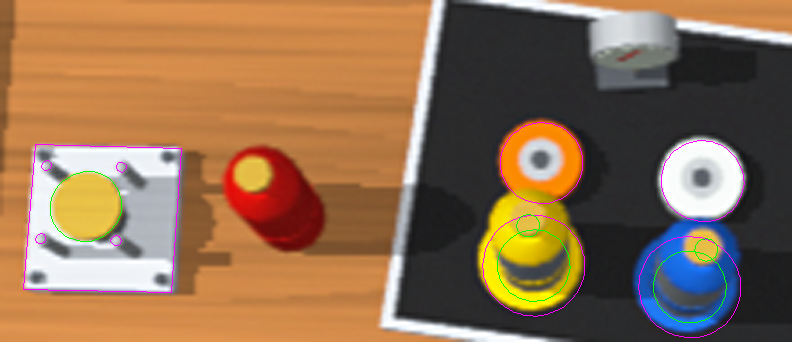

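View pics/o2.png

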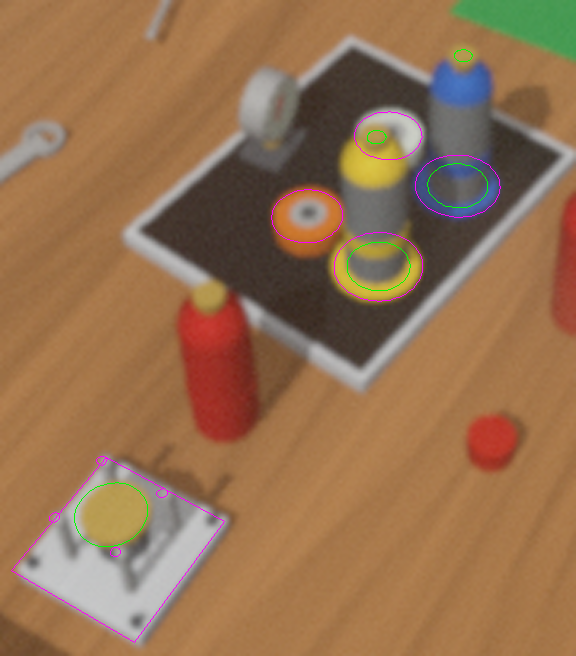

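Overlay check: the model circles fall on the yellow and blue seats, both discs, the follower and the magazine base in both views, within about 3 mm. Cylinders at about (.5005,.022) and (.490,-.072). Moving to above the yellow one.

Call:
drive_tool([
  {"delta_pos": [0.49,-0.815,0],"twist": 0.8,"fingers": -1},
  {"delta_pos": [0.49,-0.815,0],"twist": 0.8,"fingers": -1},
  {"delta_pos": [0.49,-0.815,0],"twist": 0,"fingers": -1},
  {"delta_pos": [0.49,-0.815,0],"twist": 0,"fingers": -1},
  {"delta_pos": [0.49,-0.815,0],"twist": 0,"fingers": -1},
], newtons=40)

```text
t: 0.52
ee_pos: [0.2658, 0.4115, 0.2308]
ee_rot: [0.0, 0.998, -0.057, -0.0]
ft_force: [0.8, 0.8, 0.9]
width: 0.0857
```

Call:
drive_tool([
  {"delta_pos": [0.49,-0.815,0],"twist": 0,"fingers": -1},
  {"delta_pos": [0.49,-0.815,0],"twist": 0,"fingers": -1},
  {"delta_pos": [0.49,-0.815,0],"twist": 0,"fingers": -1},
  {"delta_pos": [0.49,-0.815,0],"twist": 0,"fingers": -1},
  {"delta_pos": [0.49,-0.815,0],"twist": 0,"fingers": -1},
])

```text
t: 0.93
ee_pos: [0.3637, 0.2484, 0.2312]
ee_rot: [-0.0, 0.998, -0.057, -0.0]
ft_force: [0.6, 0.1, 0.4]
width: 0.0854
```

Call:
drive_tool([
  {"delta_pos": [0.49,-0.815,0],"twist": 0,"fingers": -1},
  {"delta_pos": [0.49,-0.815,0],"twist": 0,"fingers": -1},
  {"delta_pos": [0.49,-0.815,0],"twist": 0,"fingers": -1},
  {"delta_pos": [0.49,-0.815,0],"twist": 0,"fingers": -1},
  {"delta_pos": [0.49,-0.815,0],"twist": 0,"fingers": -1},
])

```text
t: 1.35
ee_pos: [0.4618, 0.0853, 0.2312]
ee_rot: [-0.0, 0.998, -0.057, 0.0]
ft_force: [0.8, 0.6, -0.6]
width: 0.0853
```

Call:
drive_tool([
  {"delta_pos": [0.49,-0.815,0],"twist": 0,"fingers": -1},
  {"delta_pos": [0.49,-0.815,0],"twist": 0,"fingers": -1},
  {"delta_pos": [0,0,0],"twist": 0,"fingers": -1},
])

```text
t: 1.6
ee_pos: [0.5019, 0.017, 0.2301]
ee_rot: [0.001, 0.998, -0.061, -0.001]
ft_force: [-1.4, 1.4, 0.4]
width: 0.0853
```

Call:
drive_tool([
  {"delta_pos": [0,0,-0.5],"twist": 0,"fingers": -1},
  {"delta_pos": [0,0,-0.5],"twist": 0,"fingers": -1},
  {"delta_pos": [0,0,-0.5],"twist": 0,"fingers": -1},
  {"delta_pos": [0,0,-0.3],"twist": 0,"fingers": -1},
  {"delta_pos": [0,0,0],"twist": 0,"fingers": -1},
])

```text
t: 2.02
ee_pos: [0.4991, 0.0217, 0.1559]
ee_rot: [0.001, 0.998, -0.058, -0.003]
ft_force: [0.0, 0.6, -1.2]
width: 0.0854
```

Run:
```python
from h import *
a=snap('top','t1');b=snap('side','s1')
A=cv2.resize(a[130:230,190:330],None,fx=3,fy=3);B=cv2.resize(b[130:260,180:320],None,fx=3,fy=3)
cv2.imwrite('pics/v1.png',np.vstack([A,B])[:600])
s=manip.observe();print(s['ee_pos'],s['ft_force'],s['qpos'])
```

```text
[0.50066178 0.02186343 0.15974277] [-0.13121801 -0.96100252  0.90934727] [ 4.47098040e-01 -2.24870849e-01 -2.92621295e-01  7.14201716e-04
 -1.50325472e+00  1.00862734e+00]
```

View pics/v1.png

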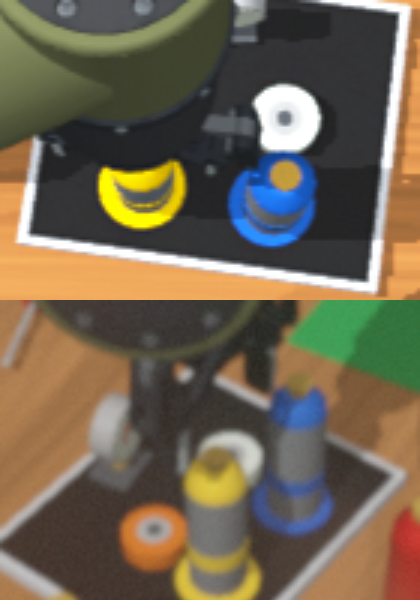

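Run:
```python
from h import *
p=np.array([.5007,.0219,.173]);d=np.array([.113,.993,0])
q=proj('side',[p,p+.047*d,p-.047*d]);print(((q-[180,130])*3+[0,300]).round())
```

```text
[[213. 424.]
 [169. 465.]
 [255. 385.]]
```

The view shows the fingers at about (155,450) and (260,388) in the side crop, either side of the yellow valve at (215,458), as projected. Descending.

Call:
drive_tool([
  {"delta_pos": [0,0,-0.4],"twist": 0,"fingers": -1},
  {"delta_pos": [0,0,-0.4],"twist": 0,"fingers": -1},
  {"delta_pos": [0,0,-0.4],"twist": 0,"fingers": -1},
  {"delta_pos": [0,0,-0.4],"twist": 0,"fingers": -1},
  {"delta_pos": [0,0,0],"twist": 0,"fingers": -1},
])

```text
t: 2.53
ee_pos: [0.4996, 0.022, 0.0935]
ee_rot: [0.0, 0.998, -0.058, -0.001]
ft_force: [0.1, -0.3, -0.8]
width: 0.0853
```

Call:
drive_tool([
  {"delta_pos": [0,0,-0.3],"twist": 0,"fingers": -1},
  {"delta_pos": [0,0,-0.225],"twist": 0,"fingers": -1},
  {"delta_pos": [0,0,0],"twist": 0,"fingers": -1},
  {"delta_pos": [0,0,0],"twist": 0,"fingers": -0.3},
  {"delta_pos": [0,0,0],"twist": 0,"fingers": 0},
])

```text
t: 2.95
ee_pos: [0.501, 0.022, 0.075]
ee_rot: [0.0, 0.998, -0.058, 0.001]
ft_force: [-0.9, -0.4, 0.4]
width: 0.0637
```

Call:
drive_tool([
  {"delta_pos": [0,0,0],"twist": 0,"fingers": 0.5},
  {"delta_pos": [0,0,0],"twist": 0,"fingers": 1},
  {"delta_pos": [0,0,0],"twist": 0,"fingers": 1},
  {"delta_pos": [0,0,0],"twist": 0,"fingers": 1},
  {"delta_pos": [0,0,0],"twist": 0,"fingers": 1},
])

```text
t: 3.37
ee_pos: [0.5011, 0.0219, 0.0752]
ee_rot: [0.0, 0.998, -0.058, 0.001]
ft_force: [-1.2, -1.5, 4.5]
width: 0.043
```

Call:
drive_tool([
  {"delta_pos": [0,0,0.5],"twist": 0,"fingers": 1},
  {"delta_pos": [0,0,0.7],"twist": 0,"fingers": 1},
  {"delta_pos": [0,0,0.9],"twist": 0,"fingers": 1},
  {"delta_pos": [0,0,0.9],"twist": 0,"fingers": 1},
  {"delta_pos": [0,0,0.9],"twist": 0,"fingers": 1},
])

```text
t: 3.78
ee_pos: [0.4999, 0.0221, 0.2306]
ee_rot: [0.0, 0.998, -0.058, -0.001]
ft_force: [1.1, 0.8, -1.4]
width: 0.0428
```

Call:
drive_tool([
  {"delta_pos": [0,0,0],"twist": 0,"fingers": 1},
  {"delta_pos": [0.05,-0.5,0],"twist": 0,"fingers": 1},
  {"delta_pos": [0.07,-0.8,0],"twist": 0,"fingers": 1},
  {"delta_pos": [0.08,-0.9,0],"twist": 0,"fingers": 1},
  {"delta_pos": [0.08,-0.9,0],"twist": 0,"fingers": 1},
])

```text
t: 4.2
ee_pos: [0.5115, -0.1027, 0.2289]
ee_rot: [-0.0, 0.998, -0.057, -0.001]
ft_force: [0.7, -0.2, -2.8]
width: 0.0432
```

Call:
drive_tool([
  {"delta_pos": [0.08,-0.9,0],"twist": 0,"fingers": 1},
  {"delta_pos": [0.08,-0.9,0],"twist": 0,"fingers": 1},
  {"delta_pos": [0.08,-0.9,0],"twist": 0,"fingers": 1},
  {"delta_pos": [0.08,-0.9,0],"twist": 0,"fingers": 1},
  {"delta_pos": [0.08,-0.9,0],"twist": 0,"fingers": 1},
])

```text
t: 4.62
ee_pos: [0.5275, -0.2834, 0.2286]
ee_rot: [-0.001, 0.998, -0.058, -0.001]
ft_force: [0.1, 0.4, -1.9]
width: 0.0431
```

Call:
drive_tool([
  {"delta_pos": [0.04,-0.67,0],"twist": 0,"fingers": 1},
  {"delta_pos": [0,0,0],"twist": 0,"fingers": 1},
  {"delta_pos": [0,0,-0.5],"twist": 0,"fingers": 1},
  {"delta_pos": [0,0,-0.8],"twist": 0,"fingers": 1},
  {"delta_pos": [0,0,0],"twist": 0,"fingers": 1},
])

```text
t: 5.03
ee_pos: [0.5268, -0.3067, 0.1693]
ee_rot: [-0.003, 0.998, -0.058, -0.006]
ft_force: [-0.2, -0.0, -4.9]
width: 0.0435
```

Call:
drive_tool([
  {"delta_pos": [0,0,-0.8],"twist": 0,"fingers": 1},
  {"delta_pos": [0,0,-0.8],"twist": 0,"fingers": 1},
  {"delta_pos": [0,0,-0.6],"twist": 0,"fingers": 1},
  {"delta_pos": [0,0,-0.3],"twist": 0,"fingers": 1},
  {"delta_pos": [0,0,0],"twist": 0,"fingers": 1},
])

```text
t: 5.45
ee_pos: [0.5278, -0.3078, 0.075]
ee_rot: [-0.001, 0.998, -0.058, -0.003]
ft_force: [-0.6, -0.5, -3.1]
width: 0.043
```

Call:
drive_tool([
  {"delta_pos": [0,0,0],"twist": 0,"fingers": 1},
  {"delta_pos": [0,0,-0.2],"twist": 0,"fingers": 1},
  {"delta_pos": [0,0,-0.15],"twist": 0,"fingers": 1},
  {"delta_pos": [0,0,0],"twist": 0,"fingers": 1},
  {"delta_pos": [0,0,0],"twist": 0,"fingers": 1},
])

```text
t: 5.87
ee_pos: [0.5296, -0.3089, 0.0647]
ee_rot: [0.0, 0.998, -0.058, 0.0]
ft_force: [0.4, -0.3, -3.3]
width: 0.043
```

Call:
drive_tool([
  {"delta_pos": [0,0,-0.04],"twist": 0,"fingers": 1},
  {"delta_pos": [0,0,0],"twist": 0,"fingers": 0.2},
  {"delta_pos": [0,0,0],"twist": 0,"fingers": -0.3},
  {"delta_pos": [0,0,0],"twist": 0,"fingers": -0.7},
  {"delta_pos": [0,0,0],"twist": 0,"fingers": -1},
])

```text
t: 6.28
ee_pos: [0.5295, -0.3089, 0.0628]
ee_rot: [0.0, 0.998, -0.058, 0.0]
ft_force: [0.1, 0.2, -0.3]
width: 0.0776
```

Call:
drive_tool([
  {"delta_pos": [0,0,0],"twist": 0,"fingers": -1},
  {"delta_pos": [0,0,0.5],"twist": 0,"fingers": -1},
  {"delta_pos": [0,0,0.9],"twist": 0,"fingers": -1},
  {"delta_pos": [0,0,0.9],"twist": 0,"fingers": -1},
  {"delta_pos": [0,0,0.9],"twist": 0,"fingers": -1},
])

```text
t: 6.7
ee_pos: [0.529, -0.3089, 0.192]
ee_rot: [0.0, 0.998, -0.058, -0.0]
ft_force: [0.9, -0.1, -0.1]
width: 0.0853
```

Run:
```python
from h import *
a=snap('top','t2');b=snap('side','s2')
A=cv2.resize(a[120:280,210:430],(520,378));B=cv2.resize(b[110:260,200:400],None,fx=1.9,fy=1.9)
B=cv2.copyMakeBorder(B,0,0,0,520-B.shape[1],0)
cv2.imwrite('pics/v2.png',np.vstack([A,B])[:600])
s=manip.observe();print(s['ee_pos'],s['ft_force'],s['width'])
```

```text
[ 0.5316206  -0.31053874  0.19905166] [-0.07437508 -0.99007949  0.88162937] 0.08518126056071829
```

View pics/v2.png

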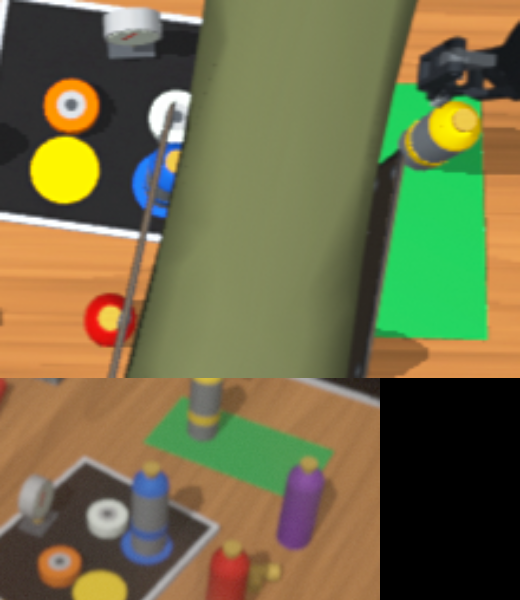

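Yellow stands upright on the mat (crop (205,410)). Its seat is now uncovered. Next, blue.

Call:
drive_tool([
  {"delta_pos": [-0.14,0.85,0],"twist": 0,"fingers": -1},
  {"delta_pos": [-0.14,0.85,0],"twist": 0,"fingers": -1},
  {"delta_pos": [-0.14,0.85,0],"twist": 0,"fingers": -1},
  {"delta_pos": [-0.14,0.85,0],"twist": 0,"fingers": -1},
  {"delta_pos": [-0.14,0.85,0],"twist": 0,"fingers": -1},
])

```text
t: 7.22
ee_pos: [0.5009, -0.1376, 0.1904]
ee_rot: [0.0, 0.998, -0.058, 0.0]
ft_force: [0.5, -0.2, 0.3]
width: 0.0855
```

Call:
drive_tool([
  {"delta_pos": [-0.14,0.85,0],"twist": 0,"fingers": -1},
  {"delta_pos": [-0.14,0.8,0],"twist": 0,"fingers": -1},
  {"delta_pos": [0,0,0],"twist": 0,"fingers": -1},
  {"delta_pos": [0,0,0],"twist": 0,"fingers": -1},
  {"delta_pos": [0,0,0],"twist": 0,"fingers": -1},
])

```text
t: 7.63
ee_pos: [0.4903, -0.0729, 0.1907]
ee_rot: [0.0, 0.998, -0.057, 0.0]
ft_force: [-0.3, 0.1, -1.0]
width: 0.0851
```

Run:
```python
from h import *
a=cv2.imread('pics/top0.png') if 0 else cv2.imread('pics/t2.png')
h=cv2.cvtColor(a,40);m=cv2.inRange(h,(20,180,100),(34,255,255));m[:, :215]=0;m[:,262:]=0;m[:165]=0
c=max(cv2.findContours(m,0,2)[0],key=cv2.contourArea);e=cv2.fitEllipse(c);print(e,ray('top',[e[0]],.015))
m=cv2.inRange(h,(5,180,120),(16,255,255));m[:,:220]=0;m[:,260:]=0;c=max(cv2.findContours(m,0,2)[0],key=cv2.contourArea);e=cv2.fitEllipse(c);print(e,ray('top',[e[0]],.028))
for f in('s2',):
    h=cv2.cvtColor(cv2.imread(f'pics/{f}.png'),40)
    m=cv2.inRange(h,(18,120,100),(34,255,255));m[:210]=0;m[:,:225]=0;m[:,280:]=0;m[260:]=0
    c=max(cv2.findContours(m,0,2)[0],key=cv2.contourArea);e=cv2.fitEllipse(c);print(e,ray('side',[e[0]],.015))
s=manip.observe();print(s['ee_pos'])
```

```text
((237.05946350097656, 191.5877685546875), (27.95741844177246, 28.93514633178711), 80.50243377685547) [[0.50234259 0.0233899  0.015     ]]
((239.64772033691406, 164.29112243652344), (22.48851776123047, 22.748394012451172), 43.42093276977539) [[0.56068972 0.01898121 0.028     ]]
((252.0338134765625, 222.33929443359375), (23.823816299438477, 29.364673614501953), 88.10664367675781) [[0.50043761 0.02228368 0.015     ]]
[ 0.4903003  -0.07288992  0.1907393 ]
```

Call:
drive_tool([
  {"delta_pos": [0,0,-0.5],"twist": 0,"fingers": -1},
  {"delta_pos": [0,0,-0.5],"twist": 0,"fingers": -1},
  {"delta_pos": [0,0,-0.5],"twist": 0,"fingers": -1},
  {"delta_pos": [0,0,-0.5],"twist": 0,"fingers": -1},
  {"delta_pos": [0,0,-0.4],"twist": 0,"fingers": -1},
])

```text
t: 8.05
ee_pos: [0.4897, -0.0742, 0.0927]
ee_rot: [0.0, 0.998, -0.059, -0.001]
ft_force: [-0.3, -0.3, -0.8]
width: 0.0854
```

Call:
drive_tool([
  {"delta_pos": [0,0,-0.3],"twist": 0,"fingers": -1},
  {"delta_pos": [0,0,-0.2],"twist": 0,"fingers": -1},
  {"delta_pos": [0,0,0],"twist": 0,"fingers": -0.3},
  {"delta_pos": [0,0,0],"twist": 0,"fingers": 0},
  {"delta_pos": [0,0,0],"twist": 0,"fingers": 0.5},
])

```text
t: 8.47
ee_pos: [0.4909, -0.0731, 0.0759]
ee_rot: [0.0, 0.998, -0.058, 0.001]
ft_force: [-0.7, -1.1, 0.8]
width: 0.0517
```

Call:
drive_tool([
  {"delta_pos": [0,0,0],"twist": 0,"fingers": 1},
  {"delta_pos": [0,0,0],"twist": 0,"fingers": 1},
  {"delta_pos": [0,0,0],"twist": 0,"fingers": 1},
  {"delta_pos": [0,0,0],"twist": 0,"fingers": 1},
])

```text
t: 8.8
ee_pos: [0.4911, -0.0728, 0.0761]
ee_rot: [0.0, 0.998, -0.057, 0.001]
ft_force: [-0.8, 1.4, 5.5]
width: 0.0433
```

Call:
drive_tool([
  {"delta_pos": [0,0,0.5],"twist": 0,"fingers": 1},
  {"delta_pos": [0,0,0.9],"twist": 0,"fingers": 1},
  {"delta_pos": [0,0,0.9],"twist": 0,"fingers": 1},
  {"delta_pos": [0,0,0.9],"twist": 0,"fingers": 1},
  {"delta_pos": [0,0,0.5],"twist": 0,"fingers": 1},
])

```text
t: 9.22
ee_pos: [0.4906, -0.073, 0.2263]
ee_rot: [-0.0, 0.998, -0.058, 0.002]
ft_force: [0.8, -0.3, -2.8]
width: 0.0427
```

Call:
drive_tool([
  {"delta_pos": [-0.15,-0.5,0],"twist": 0,"fingers": 1},
  {"delta_pos": [-0.25,-0.85,0],"twist": 0,"fingers": 1},
  {"delta_pos": [-0.25,-0.85,0],"twist": 0,"fingers": 1},
  {"delta_pos": [-0.25,-0.85,0],"twist": 0,"fingers": 1},
  {"delta_pos": [-0.25,-0.85,0],"twist": 0,"fingers": 1},
])

```text
t: 9.63
ee_pos: [0.4431, -0.2297, 0.2215]
ee_rot: [-0.001, 0.998, -0.057, -0.001]
ft_force: [1.6, -1.0, -3.0]
width: 0.0434
```

Call:
drive_tool([
  {"delta_pos": [-0.25,-0.85,0],"twist": 0,"fingers": 1},
  {"delta_pos": [-0.25,-0.75,0],"twist": 0,"fingers": 1},
  {"delta_pos": [-0.1,-0.4,0],"twist": 0,"fingers": 1},
  {"delta_pos": [0,0,0],"twist": 0,"fingers": 1},
  {"delta_pos": [0,0,-0.5],"twist": 0,"fingers": 1},
])

```text
t: 10.05
ee_pos: [0.4206, -0.3105, 0.2051]
ee_rot: [0.001, 0.998, -0.059, 0.002]
ft_force: [0.9, -0.5, -2.7]
width: 0.0429
```

Call:
drive_tool([
  {"delta_pos": [0,0,-0.8],"twist": 0,"fingers": 1},
  {"delta_pos": [0,0,-0.8],"twist": 0,"fingers": 1},
  {"delta_pos": [0,0,-0.8],"twist": 0,"fingers": 1},
  {"delta_pos": [0,0,-0.4],"twist": 0,"fingers": 1},
  {"delta_pos": [0,0,0],"twist": 0,"fingers": 1},
])

```text
t: 10.47
ee_pos: [0.4173, -0.3067, 0.0844]
ee_rot: [-0.002, 0.998, -0.058, -0.005]
ft_force: [0.1, 0.7, -4.2]
width: 0.0431
```

Call:
drive_tool([
  {"delta_pos": [0,0,-0.3],"twist": 0,"fingers": 1},
  {"delta_pos": [0,0,-0.3],"twist": 0,"fingers": 1},
  {"delta_pos": [0,0,-0.04],"twist": 0,"fingers": 1},
  {"delta_pos": [0,0,0],"twist": 0,"fingers": 1},
  {"delta_pos": [0,0,0],"twist": 0,"fingers": 1},
])

```text
t: 10.88
ee_pos: [0.4204, -0.3089, 0.0655]
ee_rot: [0.0, 0.998, -0.058, 0.0]
ft_force: [0.7, 0.5, -3.0]
width: 0.043
```

Call:
drive_tool([
  {"delta_pos": [0,0,-0.03],"twist": 0,"fingers": 1},
  {"delta_pos": [0,0,0],"twist": 0,"fingers": 1},
  {"delta_pos": [0,0,0],"twist": 0,"fingers": 0.2},
  {"delta_pos": [0,0,0],"twist": 0,"fingers": -0.3},
  {"delta_pos": [0,0,0],"twist": 0,"fingers": -0.7},
])

```text
t: 11.3
ee_pos: [0.4204, -0.309, 0.0642]
ee_rot: [0.0, 0.998, -0.058, 0.0]
ft_force: [0.1, 0.8, -1.1]
width: 0.0661
```

Call:
drive_tool([
  {"delta_pos": [0,0,0],"twist": 0,"fingers": -1},
  {"delta_pos": [0,0,0],"twist": 0,"fingers": -1},
  {"delta_pos": [0,0,0.5],"twist": 0,"fingers": -1},
  {"delta_pos": [0,0,0.9],"twist": 0,"fingers": -1},
  {"delta_pos": [0,0,0.9],"twist": 0,"fingers": -1},
])

```text
t: 11.72
ee_pos: [0.4193, -0.3086, 0.1558]
ee_rot: [-0.0, 0.998, -0.058, -0.002]
ft_force: [0.8, -0.2, 0.8]
width: 0.0851
```

Call:
drive_tool([
  {"delta_pos": [0,0,0.7],"twist": 0,"fingers": -1},
  {"delta_pos": [0,0,0],"twist": 0,"fingers": -1},
  {"delta_pos": [0,0,0],"twist": 0,"fingers": -1},
])

```text
t: 11.97
ee_pos: [0.4211, -0.3092, 0.1859]
ee_rot: [0.001, 0.998, -0.058, 0.002]
ft_force: [-0.3, -0.0, -0.4]
width: 0.0854
```

Run:
```python
from h import *
a=snap('top','t3');b=snap('side','s3')
A=cv2.resize(a[120:280,210:430],(520,378));B=cv2.resize(b[110:260,200:400],None,fx=1.9,fy=1.9)
B=cv2.copyMakeBorder(B,0,0,0,520-B.shape[1],0)
cv2.imwrite('pics/v3.png',np.vstack([A,B])[:600])
s=manip.observe();print(s['ee_pos'],s['ft_force'],s['width'])
```

```text
[ 0.41994859 -0.30858237  0.18284142] [-0.46307283 -0.24304806  0.21739375] 0.0854931725876516
```

View pics/v3.png

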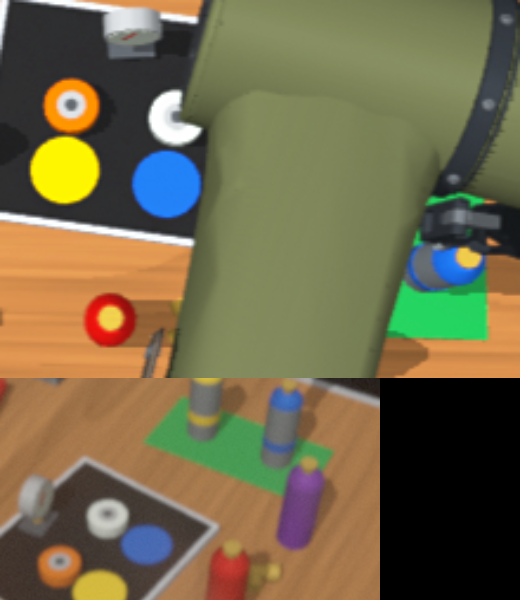

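Both cylinders stand upright on the mat. Next, the orange disc at about (.560,.019).

Call:
drive_tool([
  {"delta_pos": [0.39,0.91,0],"twist": 0,"fingers": -1},
  {"delta_pos": [0.39,0.91,0],"twist": 0,"fingers": -1},
  {"delta_pos": [0.39,0.91,0],"twist": 0,"fingers": -1},
  {"delta_pos": [0.39,0.91,0],"twist": 0,"fingers": -1},
  {"delta_pos": [0.39,0.91,0],"twist": 0,"fingers": -1},
])

```text
t: 12.48
ee_pos: [0.4979, -0.1251, 0.1823]
ee_rot: [0.0, 0.998, -0.058, -0.001]
ft_force: [1.4, -0.8, 0.4]
width: 0.0853
```

Call:
drive_tool([
  {"delta_pos": [0.39,0.91,0],"twist": 0,"fingers": -1},
  {"delta_pos": [0.39,0.91,0],"twist": 0,"fingers": -1},
  {"delta_pos": [0.39,0.91,0],"twist": 0,"fingers": -1},
  {"delta_pos": [0.39,0.91,0],"twist": 0,"fingers": -1},
  {"delta_pos": [0,0,0],"twist": 0,"fingers": -1},
])

```text
t: 12.9
ee_pos: [0.5612, 0.0238, 0.1807]
ee_rot: [0.0, 0.998, -0.055, -0.002]
ft_force: [-0.3, -1.7, -0.4]
width: 0.0852
```

Call:
drive_tool([
  {"delta_pos": [0,0,-0.8],"twist": 0,"fingers": -1},
  {"delta_pos": [0,0,-0.8],"twist": 0,"fingers": -1},
  {"delta_pos": [0,0,-0.8],"twist": 0,"fingers": -1},
  {"delta_pos": [0,0,-0.5],"twist": 0,"fingers": -1},
  {"delta_pos": [0,0,0],"twist": 0,"fingers": -1},
])

```text
t: 13.32
ee_pos: [0.5565, 0.018, 0.0605]
ee_rot: [0.001, 0.998, -0.058, -0.006]
ft_force: [-0.3, 0.1, -0.6]
width: 0.0856
```

Call:
drive_tool([
  {"delta_pos": [0,0,0],"twist": 0,"fingers": -1},
  {"delta_pos": [0,0,-0.5],"twist": 0,"fingers": -1},
  {"delta_pos": [0,0,-0.4],"twist": 0,"fingers": -1},
  {"delta_pos": [0,0,-0.3],"twist": 0,"fingers": -1},
  {"delta_pos": [0,0,0],"twist": 0,"fingers": -1},
])

```text
t: 13.73
ee_pos: [0.5598, 0.0185, 0.0185]
ee_rot: [0.0, 0.998, -0.058, -0.001]
ft_force: [0.3, 1.1, -1.1]
width: 0.0854
```

Call:
drive_tool([
  {"delta_pos": [0,0,-0.15],"twist": 0,"fingers": -1},
  {"delta_pos": [0,0,0],"twist": 0,"fingers": -0.5},
  {"delta_pos": [0,0,0],"twist": 0,"fingers": -0.2},
  {"delta_pos": [0,0,0],"twist": 0,"fingers": 0},
  {"delta_pos": [0,0,0],"twist": 0,"fingers": 0.3},
])

```text
t: 14.15
ee_pos: [0.5615, 0.0189, 0.0153]
ee_rot: [-0.0, 0.998, -0.057, 0.001]
ft_force: [1.6, 0.5, 5.1]
width: 0.0485
```

Call:
drive_tool([
  {"delta_pos": [0,0,0],"twist": 0,"fingers": 1},
  {"delta_pos": [0,0,0],"twist": 0,"fingers": 1},
  {"delta_pos": [0,0,0],"twist": 0,"fingers": 1},
  {"delta_pos": [0,0,0],"twist": 0,"fingers": 1},
])

```text
t: 14.48
ee_pos: [0.5615, 0.0189, 0.0153]
ee_rot: [-0.0, 0.998, -0.057, 0.001]
ft_force: [-0.3, 1.0, 5.2]
width: 0.0482
```

Call:
drive_tool([
  {"delta_pos": [0,0,0.4],"twist": 0,"fingers": 1},
  {"delta_pos": [0,0,0.9],"twist": 0,"fingers": 1},
  {"delta_pos": [0,0,0.9],"twist": 0,"fingers": 1},
  {"delta_pos": [0,0,0.9],"twist": 0,"fingers": 1},
  {"delta_pos": [0,0,0.9],"twist": 0,"fingers": 1},
])

```text
t: 14.9
ee_pos: [0.5601, 0.0187, 0.1751]
ee_rot: [0.0, 0.998, -0.058, -0.0]
ft_force: [1.0, 0.8, -0.5]
width: 0.048
```

Call:
drive_tool([
  {"delta_pos": [0,0,0.5],"twist": 0,"fingers": 1},
  {"delta_pos": [-0.1,0.7,0],"twist": 0.55,"fingers": 1},
  {"delta_pos": [-0.14,0.95,0],"twist": 0.55,"fingers": 1},
  {"delta_pos": [-0.14,0.95,0],"twist": 0,"fingers": 1},
  {"delta_pos": [-0.14,0.95,0],"twist": 0,"fingers": 1},
])

```text
t: 15.32
ee_pos: [0.5391, 0.1621, 0.1936]
ee_rot: [-0.0, 1.0, -0.0, -0.0]
ft_force: [0.3, 1.2, -0.5]
width: 0.0481
```

Call:
drive_tool([
  {"delta_pos": [-0.14,0.95,0],"twist": 0,"fingers": 1},
  {"delta_pos": [-0.14,0.95,0],"twist": 0,"fingers": 1},
  {"delta_pos": [-0.1,0.7,0],"twist": 0,"fingers": 1},
  {"delta_pos": [-0.05,0.53,0],"twist": 0,"fingers": 1},
  {"delta_pos": [0,0,0],"twist": 0,"fingers": 1},
])

```text
t: 15.73
ee_pos: [0.5213, 0.2893, 0.1924]
ee_rot: [0.0, 1.0, 0.002, -0.001]
ft_force: [0.1, -0.9, -2.4]
width: 0.0481
```

Call:
drive_tool([
  {"delta_pos": [0,0,-0.5],"twist": 0,"fingers": 1},
  {"delta_pos": [0,0,-0.6],"twist": 0,"fingers": 1},
  {"delta_pos": [0,0,-0.5],"twist": 0,"fingers": 1},
  {"delta_pos": [0,0,0],"twist": 0,"fingers": 1},
  {"delta_pos": [0,0,0],"twist": 0,"fingers": 1},
])

```text
t: 16.15
ee_pos: [0.5222, 0.2851, 0.1289]
ee_rot: [0.001, 1.0, -0.0, -0.001]
ft_force: [-0.9, -0.6, 0.2]
width: 0.0483
```

Run:
```python
from h import *
a=snap('top','t4');b=snap('side','s4');s=manip.observe();p=s['ee_pos'];print(p,s['ft_force'],s['width'])
t0=cv2.imread('pics/top0.png');s0=cv2.imread('pics/side0.png')
for n,im,bx in(('top',t0,(100,165,135,197)),('side',s0,(150,280,192,325))):
    m=np.zeros(im.shape[:2],np.uint8);x0,y0,x1,y1=bx;m[y0:y1,x0:x1]=cv2.inRange(cv2.cvtColor(im,40),(15,90,120),(28,255,255))[y0:y1,x0:x1]
    c=max(cv2.findContours(m,0,2)[0],key=cv2.contourArea);e=cv2.fitEllipse(c);print(n,e,ray(n,[e[0]],.05))
C=(255,0,255)
P=[(circ((p[0],p[1]),.025,p[2]+.017),C)]+[(m,(0,255,0)) for m in mag([.5225,.286],0)]
A=over('top',a,P,(70,130,190,230),4,'x');B=over('side',b,P,(130,200,260,345),4,'y')
w=max(A.shape[1],B.shape[1]);A=A[:, :480]
o=np.zeros((580,800,3),np.uint8);A=cv2.resize(A,(400,333));B=cv2.resize(B,(400,446));o[:333,:400]=A;o[:446,400:]=B;cv2.imwrite('pics/v4.png',o)
```

```text
[0.52335258 0.28595476 0.13166217] [ 0.84347638 -0.28832032 -0.11290193] 0.04829441587541534
top ((113.76763153076172, 176.79196166992188), (18.221593856811523, 18.82280158996582), 69.64309692382812) [[0.52232007 0.2849708  0.05      ]]
side ((171.04141235351562, 300.2665100097656), (18.977746963500977, 21.393077850341797), 59.23028564453125) [[0.51909831 0.28447776 0.05      ]]
```

View pics/v4.png

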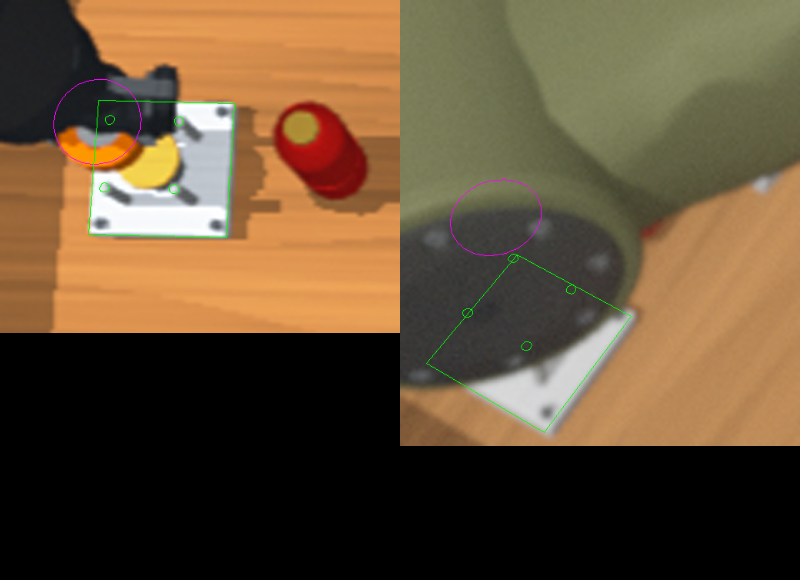

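Run:
```python
from h import *
from scipy.optimize import minimize
a=cv2.imread('pics/t4.png');p=np.array([.5226,.2856,.1305])
big=cv2.resize(a[130:200,70:150],None,fx=8,fy=8,interpolation=cv2.INTER_CUBIC)
h=cv2.cvtColor(big,40);m=cv2.inRange(h,(4,170,110),(14,255,255))
x,y,w,hh=cv2.boundingRect(max(cv2.findContours(m,0,2)[0],key=cv2.contourArea))
print('obs left',x/8+70-.5,'bottom',(y+hh)/8+130-.5)
for dz in(.0147,):
    q=proj('top',np.vstack([circ(p,.025,p[2]+dz),circ(p,.025,p[2]+dz-.018)]));print('pred left',q[:,0].min(),'bottom',q[:,1].max())
print('px per m',proj('top',[p+[.01,0,0]])-proj('top',[p]),proj('top',[p-[0,.01,0]])-proj('top',[p]))
```

```text
obs left 86.75 bottom 180.875
pred left 86.30586418353222 bottom 181.2728843789778
px per m [[ 0.38799974 -4.99093296]] [[5.11416547 0.11347015]]
```

Call:
drive_tool([
  {"delta_pos": [-0.025,0,-0.5],"twist": 0,"fingers": 1},
  {"delta_pos": [0,0,-0.6],"twist": 0,"fingers": 1},
  {"delta_pos": [0,0,-0.3],"twist": 0,"fingers": 1},
  {"delta_pos": [0,0,-0.15],"twist": 0,"fingers": 1},
  {"delta_pos": [0,0,0],"twist": 0,"fingers": 1},
], newtons=60)

```text
t: 16.67
ee_pos: [0.5215, 0.2857, 0.0674]
ee_rot: [0.001, 1.0, -0.0, -0.0]
ft_force: [-0.2, 0.6, -0.8]
width: 0.0478
```

Call:
drive_tool([
  {"delta_pos": [0,0,-0.05],"twist": 0,"fingers": 1},
  {"delta_pos": [0,0,-0.05],"twist": 0,"fingers": 1},
  {"delta_pos": [0,0,-0.05],"twist": 0,"fingers": 1},
  {"delta_pos": [0,0,-0.05],"twist": 0,"fingers": 1},
  {"delta_pos": [0,0,0],"twist": 0,"fingers": 1},
])

```text
t: 17.08
ee_pos: [0.5216, 0.286, 0.0598]
ee_rot: [0.0, 1.0, -0.0, -0.0]
ft_force: [-0.6, 0.3, -1.7]
width: 0.0476
```

Call:
drive_tool([
  {"delta_pos": [0,0,-0.06],"twist": 0,"fingers": 1},
  {"delta_pos": [0,0,-0.06],"twist": 0,"fingers": 1},
  {"delta_pos": [0,0,-0.06],"twist": 0,"fingers": 1},
  {"delta_pos": [0,0,-0.06],"twist": 0,"fingers": 1},
  {"delta_pos": [0,0,0],"twist": 0,"fingers": 1},
])

```text
t: 17.5
ee_pos: [0.5216, 0.286, 0.0501]
ee_rot: [0.0, 1.0, 0.0, 0.0]
ft_force: [0.0, 1.0, -0.3]
width: 0.0474
```

Call:
drive_tool([
  {"delta_pos": [0,0,-0.06],"twist": 0,"fingers": 1},
  {"delta_pos": [0,0,-0.06],"twist": 0,"fingers": 1},
  {"delta_pos": [0,0,-0.06],"twist": 0,"fingers": 1},
  {"delta_pos": [0,0,-0.06],"twist": 0,"fingers": 1},
  {"delta_pos": [0,0,0],"twist": 0,"fingers": 1},
])

```text
t: 17.92
ee_pos: [0.5217, 0.286, 0.0402]
ee_rot: [-0.0, 1.0, -0.0, 0.0]
ft_force: [0.8, 1.9, 0.7]
width: 0.0474
```

Call:
drive_tool([
  {"delta_pos": [0,0,-0.06],"twist": 0,"fingers": 1},
  {"delta_pos": [0,0,-0.06],"twist": 0,"fingers": 1},
])

```text
t: 18.08
ee_pos: [0.5218, 0.286, 0.036]
ee_rot: [-0.0, 1.0, -0.0, 0.0]
ft_force: [-2.0, -0.4, 4.2]
width: 0.0473
```

Run:
```python
from h import *
a=snap('top','t5');s=manip.observe();p=s['ee_pos'];print(p,s['ft_force'])
P=[(circ((p[0],p[1]),.025,p[2]+.0147),(255,0,255))]
A=over('top',a,P,(80,140,160,215),6,'v5')
```

```text
[0.52174199 0.28603785 0.03545465] [ 0.369883   -0.20712982  3.72101632]
```

View pics/v5.png

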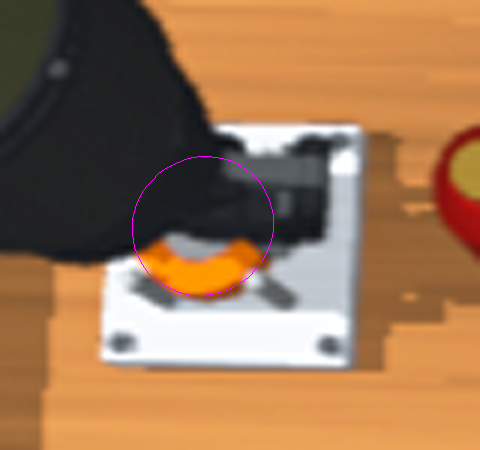

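The orange disc sits between the rods, lined up with the predicted circle, its top at about 50 mm. Releasing it and fetching the white disc.

Call:
drive_tool([
  {"delta_pos": [0,0,0],"twist": 0,"fingers": 0.2},
  {"delta_pos": [0,0,0],"twist": 0,"fingers": -0.2},
  {"delta_pos": [0,0,0],"twist": 0,"fingers": -0.6},
  {"delta_pos": [0,0,0],"twist": 0,"fingers": -1},
  {"delta_pos": [0,0,0],"twist": 0,"fingers": -1},
], newtons=40)

```text
t: 18.55
ee_pos: [0.5214, 0.2858, 0.0355]
ee_rot: [0.0, 1.0, -0.0, -0.0]
ft_force: [0.4, 0.0, 0.9]
width: 0.0843
```

Call:
drive_tool([
  {"delta_pos": [0,0,0.4],"twist": 0,"fingers": -1},
  {"delta_pos": [0,0,0.9],"twist": 0,"fingers": -1},
  {"delta_pos": [0,0,0.9],"twist": 0,"fingers": -1},
  {"delta_pos": [0,0,0.9],"twist": 0,"fingers": -1},
  {"delta_pos": [0,0,0.7],"twist": 0,"fingers": -1},
])

```text
t: 18.97
ee_pos: [0.522, 0.286, 0.1913]
ee_rot: [-0.001, 1.0, -0.0, 0.001]
ft_force: [1.5, 0.2, -0.2]
width: 0.0855
```

Call:
drive_tool([
  {"delta_pos": [0.073,-0.91,0],"twist": -0.55,"fingers": -1},
  {"delta_pos": [0.073,-0.91,0],"twist": -0.55,"fingers": -1},
  {"delta_pos": [0.073,-0.91,0],"twist": 0,"fingers": -1},
  {"delta_pos": [0.073,-0.91,0],"twist": 0,"fingers": -1},
  {"delta_pos": [0.073,-0.91,0],"twist": 0,"fingers": -1},
])

```text
t: 19.38
ee_pos: [0.5359, 0.1024, 0.188]
ee_rot: [-0.0, 0.998, -0.057, 0.0]
ft_force: [0.8, 0.1, 0.5]
width: 0.0855
```

Run:
```python
from h import *
a=snap('top','t6');b=snap('side','s6');s=manip.observe();print(s['ee_pos'],s['ft_force'])
A=cv2.resize(a[130:230,70:190],None,fx=3.3,fy=3.3)[:330,:396];B=cv2.resize(b[190:345,130:260],None,fx=3,fy=3)
o=np.zeros((470,800,3),np.uint8);o[:330,:396]=A;o[:B.shape[0],400:400+B.shape[1]]=B;cv2.imwrite('pics/v6.png',o)
```

```text
[0.53638004 0.09992885 0.18847473] [ 0.37953329 -0.33689531  0.33578209]
```

View pics/v6.png

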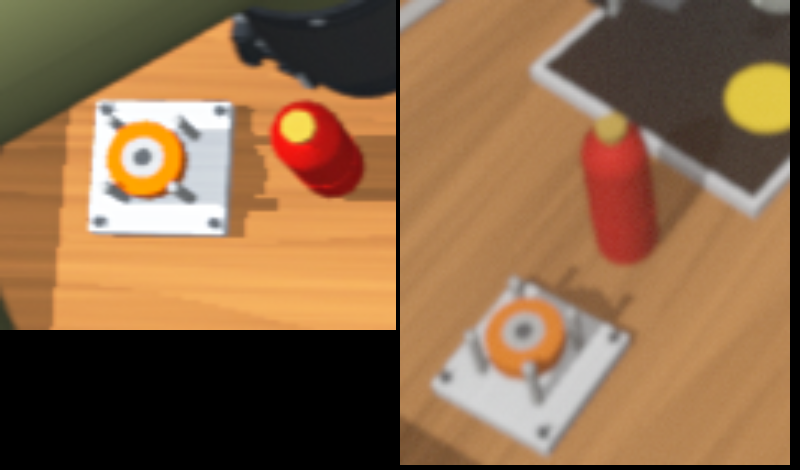

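The orange disc lies flat between the rods (crop (145,158)). On to the white disc.

Call:
drive_tool([
  {"delta_pos": [0.073,-0.92,0],"twist": 0,"fingers": -1},
  {"delta_pos": [0.073,-0.92,0],"twist": 0,"fingers": -1},
  {"delta_pos": [0.073,-0.92,0],"twist": 0,"fingers": -1},
  {"delta_pos": [0.073,-0.92,0],"twist": 0,"fingers": -1},
  {"delta_pos": [0.073,-0.88,0],"twist": 0,"fingers": -1},
])

```text
t: 19.9
ee_pos: [0.5507, -0.0799, 0.188]
ee_rot: [-0.0, 0.998, -0.057, 0.0]
ft_force: [0.9, 0.9, -0.1]
width: 0.0852
```

Call:
drive_tool([
  {"delta_pos": [0,0,0],"twist": 0,"fingers": -1},
  {"delta_pos": [0,0,-0.8],"twist": 0,"fingers": -1},
  {"delta_pos": [0,0,-0.8],"twist": 0,"fingers": -1},
  {"delta_pos": [0,0,-0.8],"twist": 0,"fingers": -1},
  {"delta_pos": [0,0,-0.4],"twist": 0,"fingers": -1},
])

```text
t: 20.32
ee_pos: [0.5487, -0.0781, 0.0712]
ee_rot: [-0.0, 0.998, -0.058, -0.003]
ft_force: [0.1, 0.3, -0.7]
width: 0.0857
```

Call:
drive_tool([
  {"delta_pos": [0,0,0],"twist": 0,"fingers": -1},
  {"delta_pos": [0,0,-0.6],"twist": 0,"fingers": -1},
  {"delta_pos": [0,0,-0.5],"twist": 0,"fingers": -1},
  {"delta_pos": [0,0,-0.3],"twist": 0,"fingers": -1},
  {"delta_pos": [0,0,0],"twist": 0,"fingers": -1},
])

```text
t: 20.73
ee_pos: [0.5496, -0.0783, 0.018]
ee_rot: [0.0, 0.998, -0.058, -0.002]
ft_force: [-0.4, -0.4, 0.2]
width: 0.0855
```

Call:
drive_tool([
  {"delta_pos": [0,0,-0.15],"twist": 0,"fingers": -1},
  {"delta_pos": [0,0,0],"twist": 0,"fingers": -0.5},
  {"delta_pos": [0,0,0],"twist": 0,"fingers": -0.2},
  {"delta_pos": [0,0,0],"twist": 0,"fingers": 0},
  {"delta_pos": [0,0,0],"twist": 0,"fingers": 0.3},
])

```text
t: 21.15
ee_pos: [0.5518, -0.0784, 0.0155]
ee_rot: [0.0, 0.998, -0.057, 0.001]
ft_force: [-0.4, -0.7, 3.9]
width: 0.0483
```

Call:
drive_tool([
  {"delta_pos": [0,0,0],"twist": 0,"fingers": 1},
  {"delta_pos": [0,0,0],"twist": 0,"fingers": 1},
  {"delta_pos": [0,0,0],"twist": 0,"fingers": 1},
  {"delta_pos": [0,0,0],"twist": 0,"fingers": 1},
])

```text
t: 21.48
ee_pos: [0.5518, -0.0784, 0.0155]
ee_rot: [0.0, 0.998, -0.057, 0.001]
ft_force: [-0.9, 0.5, 6.2]
width: 0.0483
```

Call:
drive_tool([
  {"delta_pos": [0,0,0.4],"twist": 0,"fingers": 1},
  {"delta_pos": [0,0,0.9],"twist": 0,"fingers": 1},
  {"delta_pos": [0,0,0.9],"twist": 0,"fingers": 1},
  {"delta_pos": [0,0,0.9],"twist": 0,"fingers": 1},
  {"delta_pos": [0,0,0.9],"twist": 0,"fingers": 1},
])

```text
t: 21.9
ee_pos: [0.5503, -0.0785, 0.1753]
ee_rot: [-0.0, 0.998, -0.058, -0.0]
ft_force: [2.0, 0.4, 0.1]
width: 0.0482
```

Call:
drive_tool([
  {"delta_pos": [0,0,0.5],"twist": 0,"fingers": 1},
  {"delta_pos": [-0.05,0.7,0],"twist": 0.55,"fingers": 1},
  {"delta_pos": [-0.08,0.95,0],"twist": 0.55,"fingers": 1},
  {"delta_pos": [-0.08,0.95,0],"twist": 0,"fingers": 1},
  {"delta_pos": [-0.08,0.95,0],"twist": 0,"fingers": 1},
])

```text
t: 22.32
ee_pos: [0.5386, 0.0649, 0.1937]
ee_rot: [-0.0, 1.0, -0.0, -0.0]
ft_force: [0.5, 0.4, 0.0]
width: 0.0484
```

Call:
drive_tool([
  {"delta_pos": [-0.08,0.95,0],"twist": 0,"fingers": 1},
  {"delta_pos": [-0.08,0.95,0],"twist": 0,"fingers": 1},
  {"delta_pos": [-0.08,0.95,0],"twist": 0,"fingers": 1},
  {"delta_pos": [-0.08,0.95,0],"twist": 0,"fingers": 1},
  {"delta_pos": [-0.07,0.95,0],"twist": 0,"fingers": 1},
])

```text
t: 22.73
ee_pos: [0.5228, 0.2554, 0.1937]
ee_rot: [-0.0, 1.0, 0.0, -0.0]
ft_force: [0.7, 0.3, -0.4]
width: 0.0482
```

Call:
drive_tool([
  {"delta_pos": [-0.05,0.81,0],"twist": 0,"fingers": 1},
  {"delta_pos": [0,0,0],"twist": 0,"fingers": 1},
  {"delta_pos": [0,0,-0.6],"twist": 0,"fingers": 1},
  {"delta_pos": [0,0,-0.6],"twist": 0,"fingers": 1},
  {"delta_pos": [0,0,-0.4],"twist": 0,"fingers": 1},
])

```text
t: 23.15
ee_pos: [0.5205, 0.2859, 0.127]
ee_rot: [0.001, 1.0, 0.0, -0.001]
ft_force: [0.4, 0.4, -1.1]
width: 0.0484
```

Call:
drive_tool([
  {"delta_pos": [0,0,0],"twist": 0,"fingers": 1},
  {"delta_pos": [0,0,0],"twist": 0,"fingers": 1},
  {"delta_pos": [0,0,0],"twist": 0,"fingers": 1},
])

```text
t: 23.4
ee_pos: [0.5222, 0.2861, 0.1314]
ee_rot: [-0.0, 1.0, -0.0, 0.001]
ft_force: [-0.0, 1.2, 0.2]
width: 0.0482
```

Run:
```python
from h import *
a=snap('top','t7');s=manip.observe();p=s['ee_pos'];print(p,s['ft_force'],s['width'])
A=over('top',a,[(circ(p,.025,p[2]+.0147),(255,0,255)),(circ(p,.025,p[2]-.0033),(255,0,255))],(75,130,155,200),7,'v7')
t6=cv2.imread('pics/t6.png');m=cv2.inRange(cv2.cvtColor(t6,40),(5,180,120),(16,255,255));m[:,:90]=0;m[:,140:]=0
c=max(cv2.findContours(m,0,2)[0],key=cv2.contourArea);e=cv2.fitEllipse(c);print(e,ray('top',[e[0]],.048))
```

```text
[0.52235786 0.28626541 0.13181315] [ 0.30199402  0.50023432 -0.11976092] 0.047928411939268646
((105.48577880859375, 170.34323120117188), (23.120176315307617, 43.7397346496582), 121.56354522705078) [[0.53632929 0.30422492 0.048     ]]
```

View pics/v7.png

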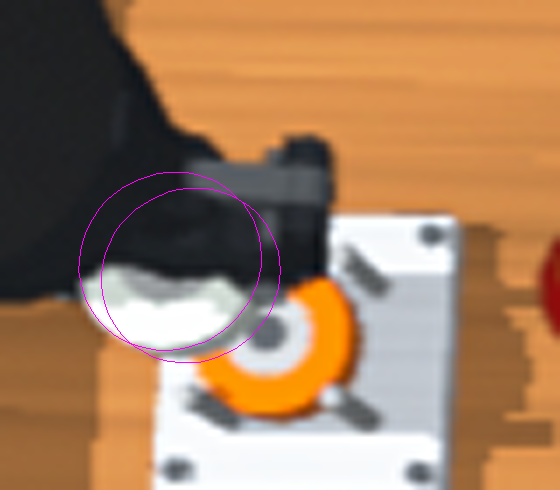

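The white disc is in the grip at the same offset as the orange one was. Same insertion.

Call:
drive_tool([
  {"delta_pos": [0,0,-0.5],"twist": 0,"fingers": 1},
  {"delta_pos": [0,0,-0.6],"twist": 0,"fingers": 1},
  {"delta_pos": [0,0,-0.3],"twist": 0,"fingers": 1},
  {"delta_pos": [0,0,-0.15],"twist": 0,"fingers": 1},
  {"delta_pos": [0,0,0],"twist": 0,"fingers": 1},
], newtons=60)

```text
t: 23.87
ee_pos: [0.5214, 0.2856, 0.0672]
ee_rot: [0.001, 1.0, -0.0, -0.0]
ft_force: [-0.0, -0.8, -1.4]
width: 0.0475
```

Call:
drive_tool([
  {"delta_pos": [0,0,-0.05],"twist": 0,"fingers": 1},
  {"delta_pos": [0,0,-0.05],"twist": 0,"fingers": 1},
  {"delta_pos": [0,0,-0.05],"twist": 0,"fingers": 1},
  {"delta_pos": [0,0,-0.05],"twist": 0,"fingers": 1},
  {"delta_pos": [0,0,0],"twist": 0,"fingers": 1},
])

```text
t: 24.28
ee_pos: [0.5215, 0.286, 0.0598]
ee_rot: [0.0, 1.0, -0.0, -0.0]
ft_force: [-0.3, 0.7, -0.9]
width: 0.0473
```

Call:
drive_tool([
  {"delta_pos": [0,0,-0.07],"twist": 0,"fingers": 1},
  {"delta_pos": [0,0,-0.07],"twist": 0,"fingers": 1},
  {"delta_pos": [0,0,-0.07],"twist": 0,"fingers": 1},
])

```text
t: 24.53
ee_pos: [0.5217, 0.286, 0.0517]
ee_rot: [-0.0, 1.0, 0.0, 0.0]
ft_force: [-1.3, -0.1, 3.9]
width: 0.0476
```

Call:
drive_tool([
  {"delta_pos": [0,0,-0.07],"twist": 0,"fingers": 1},
  {"delta_pos": [0,0,-0.07],"twist": 0,"fingers": 1},
  {"delta_pos": [0,0,-0.07],"twist": 0,"fingers": 1},
])

```text
t: 24.78
ee_pos: [0.5218, 0.286, 0.0433]
ee_rot: [-0.0, 1.0, 0.0, 0.0]
ft_force: [-2.3, -1.0, 4.5]
width: 0.0474
```

Call:
drive_tool([
  {"delta_pos": [0,0,-0.03],"twist": 0,"fingers": 1},
  {"delta_pos": [0,0,0],"twist": 0,"fingers": 1},
  {"delta_pos": [0,0,0],"twist": 0,"fingers": 0.2},
  {"delta_pos": [0,0,0],"twist": 0,"fingers": -0.2},
  {"delta_pos": [0,0,0],"twist": 0,"fingers": -0.6},
], newtons=40)

```text
t: 25.2
ee_pos: [0.5214, 0.2857, 0.0413]
ee_rot: [0.0, 1.0, -0.0, -0.0]
ft_force: [1.0, 0.1, -0.3]
width: 0.0619
```

Call:
drive_tool([
  {"delta_pos": [0,0,0],"twist": 0,"fingers": -1},
  {"delta_pos": [0,0,0],"twist": 0,"fingers": -1},
  {"delta_pos": [0,0,0.4],"twist": 0,"fingers": -1},
  {"delta_pos": [0,0,0.9],"twist": 0,"fingers": -1},
  {"delta_pos": [0,0,0.9],"twist": 0,"fingers": -1},
])

```text
t: 25.62
ee_pos: [0.5207, 0.2851, 0.1292]
ee_rot: [0.001, 1.0, -0.0, -0.001]
ft_force: [1.1, 1.3, 0.7]
width: 0.0852
```

Call:
drive_tool([
  {"delta_pos": [0,0,0.9],"twist": 0,"fingers": -1},
  {"delta_pos": [0,0,0.7],"twist": 0,"fingers": -1},
  {"delta_pos": [0.012,-0.93,0],"twist": -0.55,"fingers": -1},
  {"delta_pos": [0.012,-0.93,0],"twist": -0.55,"fingers": -1},
  {"delta_pos": [0.012,-0.93,0],"twist": 0,"fingers": -1},
])

```text
t: 26.03
ee_pos: [0.5228, 0.1736, 0.1943]
ee_rot: [-0.0, 0.998, -0.058, 0.0]
ft_force: [1.3, 0.0, -0.4]
width: 0.0852
```

Call:
drive_tool([
  {"delta_pos": [0.012,-0.93,0],"twist": 0,"fingers": -1},
  {"delta_pos": [0.012,-0.93,0],"twist": 0,"fingers": -1},
  {"delta_pos": [0.012,-0.93,0],"twist": 0,"fingers": -1},
  {"delta_pos": [0.012,-0.93,0],"twist": 0,"fingers": -1},
  {"delta_pos": [0.012,-0.93,0],"twist": 0,"fingers": -1},
])

```text
t: 26.45
ee_pos: [0.5251, -0.0134, 0.1941]
ee_rot: [-0.0, 0.998, -0.057, 0.0]
ft_force: [1.0, 0.5, 0.5]
width: 0.0855
```

Run:
```python
from h import *
a=snap('top','t8');b=snap('side','s8');s=manip.observe();print(s['ee_pos'],s['ft_force'])
A=cv2.resize(a[150:215,85:155],None,fx=5.6,fy=5.6,interpolation=2);B=cv2.resize(b[265:345,130:215],None,fx=4.6,fy=4.6,interpolation=2)
for n,im in(('top',a),('side',b)):
    P=[(circ((.522,.285),.025,.058),(255,0,255))]+[(m,(0,200,0)) for m in mag([.522,.285],0)]
    if n=='top':A=over(n,im,P,(85,150,155,215),5.6,'q')
    else:B=over(n,im,P,(130,265,215,345),4.6,'q')
o=np.zeros((380,800,3),np.uint8);o[:A.shape[0],:A.shape[1]]=A;o[:B.shape[0],400:400+B.shape[1]]=B;cv2.imwrite('pics/v8.png',o)
```

```text
[ 0.52513696 -0.01586368  0.19427816] [-0.7183477   0.23369493  0.47933309]
```

View pics/v8.png

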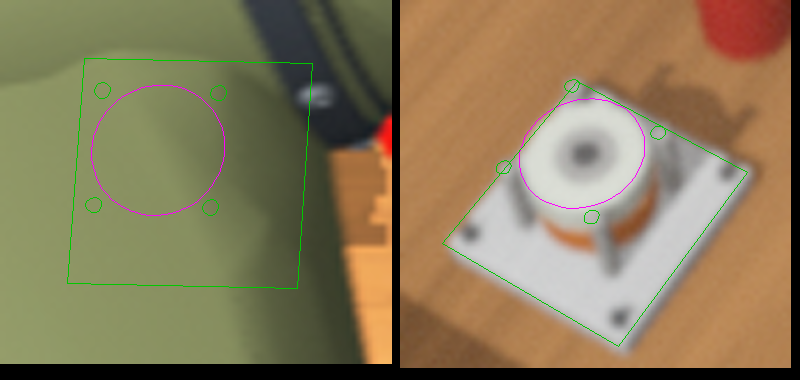

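The side view shows white on orange, flat and centred between the rods; the rim matches the model circle at z=58 mm, which is below the rod tops. On to the yellow cylinder.

Call:
drive_tool([
  {"delta_pos": [0.012,-0.93,0],"twist": 0,"fingers": -1},
  {"delta_pos": [0.012,-0.93,0],"twist": 0,"fingers": -1},
  {"delta_pos": [0.012,-0.93,0],"twist": 0,"fingers": -1},
  {"delta_pos": [0.012,-0.93,0],"twist": 0,"fingers": -1},
  {"delta_pos": [0.012,-0.93,0],"twist": 0,"fingers": -1},
])

```text
t: 26.97
ee_pos: [0.5277, -0.199, 0.194]
ee_rot: [-0.0, 0.998, -0.057, 0.0]
ft_force: [0.9, -0.3, -0.3]
width: 0.0854
```

Call:
drive_tool([
  {"delta_pos": [0.012,-0.93,0],"twist": 0,"fingers": -1},
  {"delta_pos": [0.012,-0.93,0],"twist": 0,"fingers": -1},
  {"delta_pos": [0.012,-0.93,0],"twist": 0,"fingers": -1},
  {"delta_pos": [0,0,0],"twist": 0,"fingers": -1},
  {"delta_pos": [0,0,0],"twist": 0,"fingers": -1},
])

```text
t: 27.38
ee_pos: [0.5288, -0.3107, 0.1928]
ee_rot: [-0.0, 0.998, -0.059, -0.001]
ft_force: [0.4, 0.2, -0.6]
width: 0.0854
```

Call:
drive_tool([
  {"delta_pos": [0,0,0],"twist": 0,"fingers": -1},
  {"delta_pos": [0,0,-0.5],"twist": 0,"fingers": -1},
  {"delta_pos": [0,0,-0.5],"twist": 0,"fingers": -1},
  {"delta_pos": [0,0,-0.5],"twist": 0,"fingers": -1},
  {"delta_pos": [0,0,-0.5],"twist": 0,"fingers": -1},
])

```text
t: 27.8
ee_pos: [0.5298, -0.3076, 0.1135]
ee_rot: [0.0, 0.998, -0.056, 0.001]
ft_force: [0.9, -0.9, 0.5]
width: 0.085
```

Call:
drive_tool([
  {"delta_pos": [0,0,-0.5],"twist": 0,"fingers": -1},
  {"delta_pos": [0,0,-0.4],"twist": 0,"fingers": -1},
  {"delta_pos": [0,0,-0.25],"twist": 0,"fingers": -1},
  {"delta_pos": [0,0,-0.12],"twist": 0,"fingers": -1},
  {"delta_pos": [0,0,0],"twist": 0,"fingers": -1},
])

```text
t: 28.22
ee_pos: [0.5292, -0.3083, 0.0625]
ee_rot: [-0.0, 0.998, -0.057, -0.001]
ft_force: [0.4, -0.1, -0.0]
width: 0.0854
```

Call:
drive_tool([
  {"delta_pos": [0,0,0],"twist": 0,"fingers": -0.3},
  {"delta_pos": [0,0,0],"twist": 0,"fingers": 0},
  {"delta_pos": [0,0,0],"twist": 0,"fingers": 0.5},
  {"delta_pos": [0,0,0],"twist": 0,"fingers": 1},
  {"delta_pos": [0,0,0],"twist": 0,"fingers": 1},
])

```text
t: 28.63
ee_pos: [0.5299, -0.3096, 0.0643]
ee_rot: [0.0, 0.998, -0.058, 0.001]
ft_force: [0.3, -0.1, 3.0]
width: 0.0429
```

Call:
drive_tool([
  {"delta_pos": [0,0,0],"twist": 0,"fingers": 1},
  {"delta_pos": [0,0,0],"twist": 0,"fingers": 1},
])

```text
t: 28.8
ee_pos: [0.5299, -0.3096, 0.0643]
ee_rot: [0.0, 0.998, -0.058, 0.001]
ft_force: [0.5, 1.0, 6.1]
width: 0.043
```

Call:
drive_tool([
  {"delta_pos": [0,0,0.5],"twist": 0,"fingers": 1},
  {"delta_pos": [0,0,0.9],"twist": 0,"fingers": 1},
  {"delta_pos": [0,0,0.9],"twist": 0,"fingers": 1},
  {"delta_pos": [0,0,0.9],"twist": 0,"fingers": 1},
  {"delta_pos": [0,0,0.5],"twist": 0,"fingers": 1},
])

```text
t: 29.22
ee_pos: [0.5296, -0.3097, 0.2149]
ee_rot: [0.001, 0.998, -0.058, 0.002]
ft_force: [0.6, -0.2, -1.3]
width: 0.043
```

Call:
drive_tool([
  {"delta_pos": [-0.04,0.5,0],"twist": 0,"fingers": 1},
  {"delta_pos": [-0.08,0.9,0],"twist": 0,"fingers": 1},
  {"delta_pos": [-0.08,0.9,0],"twist": 0,"fingers": 1},
  {"delta_pos": [-0.08,0.9,0],"twist": 0,"fingers": 1},
  {"delta_pos": [-0.08,0.9,0],"twist": 0,"fingers": 1},
])

```text
t: 29.63
ee_pos: [0.5139, -0.1436, 0.2095]
ee_rot: [-0.0, 0.998, -0.058, -0.001]
ft_force: [0.8, 1.6, -2.6]
width: 0.043
```

Call:
drive_tool([
  {"delta_pos": [-0.08,0.9,0],"twist": 0,"fingers": 1},
  {"delta_pos": [-0.08,0.9,0],"twist": 0,"fingers": 1},
  {"delta_pos": [-0.08,0.9,0],"twist": 0,"fingers": 1},
  {"delta_pos": [-0.07,0.9,0],"twist": 0,"fingers": 1},
  {"delta_pos": [-0.03,0.6,0],"twist": 0,"fingers": 1},
])

```text
t: 30.05
ee_pos: [0.5002, 0.0255, 0.2098]
ee_rot: [-0.0, 0.998, -0.057, -0.001]
ft_force: [0.6, -0.3, -2.6]
width: 0.0432
```

Call:
drive_tool([
  {"delta_pos": [0,0,0],"twist": 0,"fingers": 1},
  {"delta_pos": [0,0,-0.5],"twist": 0,"fingers": 1},
  {"delta_pos": [0,0,-0.8],"twist": 0,"fingers": 1},
  {"delta_pos": [0,0,-0.8],"twist": 0,"fingers": 1},
  {"delta_pos": [0,0,-0.6],"twist": 0,"fingers": 1},
])

```text
t: 30.47
ee_pos: [0.4995, 0.0226, 0.099]
ee_rot: [0.0, 0.998, -0.058, -0.002]
ft_force: [-0.1, 0.6, -3.5]
width: 0.0432
```

Call:
drive_tool([
  {"delta_pos": [0,0,0],"twist": 0,"fingers": 1},
  {"delta_pos": [0,0,-0.3],"twist": 0,"fingers": 1},
  {"delta_pos": [0,0,-0.2],"twist": 0,"fingers": 1},
  {"delta_pos": [0,0,-0.1],"twist": 0,"fingers": 1},
  {"delta_pos": [0,0,0],"twist": 0,"fingers": 1},
])

```text
t: 30.88
ee_pos: [0.5012, 0.0227, 0.0789]
ee_rot: [0.0, 0.998, -0.058, -0.0]
ft_force: [-0.1, 0.2, -3.0]
width: 0.0429
```

Call:
drive_tool([
  {"delta_pos": [0,0,-0.06],"twist": 0,"fingers": 1},
  {"delta_pos": [0,0,-0.04],"twist": 0,"fingers": 1},
  {"delta_pos": [0,0,0],"twist": 0,"fingers": 1},
  {"delta_pos": [0,0,0],"twist": 0,"fingers": 1},
])

```text
t: 31.22
ee_pos: [0.5015, 0.0228, 0.0754]
ee_rot: [-0.0, 0.998, -0.058, 0.0]
ft_force: [0.5, 0.4, -2.5]
width: 0.0432
```

Call:
drive_tool([
  {"delta_pos": [0,0,0],"twist": 0,"fingers": 0.2},
  {"delta_pos": [0,0,0],"twist": 0,"fingers": -0.3},
  {"delta_pos": [0,0,0],"twist": 0,"fingers": -0.7},
  {"delta_pos": [0,0,0],"twist": 0,"fingers": -1},
  {"delta_pos": [0,0,0],"twist": 0,"fingers": -1},
])

```text
t: 31.63
ee_pos: [0.5016, 0.0228, 0.0756]
ee_rot: [-0.0, 0.998, -0.058, 0.0]
ft_force: [-0.3, 0.4, 0.9]
width: 0.0853
```

Call:
drive_tool([
  {"delta_pos": [0,0,0.5],"twist": 0,"fingers": -1},
  {"delta_pos": [0,0,0.8],"twist": 0,"fingers": -1},
  {"delta_pos": [0,0,0.8],"twist": 0,"fingers": -1},
  {"delta_pos": [0,0,0.8],"twist": 0,"fingers": -1},
  {"delta_pos": [0,0,0],"twist": 0,"fingers": -1},
])

```text
t: 32.05
ee_pos: [0.504, 0.0226, 0.1991]
ee_rot: [-0.001, 0.998, -0.058, 0.006]
ft_force: [0.3, -0.2, 1.7]
width: 0.0855
```

Call:
drive_tool([
  {"delta_pos": [-0.225,-0.92,0],"twist": 0,"fingers": -1},
  {"delta_pos": [-0.225,-0.92,0],"twist": 0,"fingers": -1},
  {"delta_pos": [-0.225,-0.92,0],"twist": 0,"fingers": -1},
  {"delta_pos": [-0.225,-0.92,0],"twist": 0,"fingers": -1},
  {"delta_pos": [-0.225,-0.92,0],"twist": 0,"fingers": -1},
])

```text
t: 32.47
ee_pos: [0.4557, -0.1627, 0.1914]
ee_rot: [0.0, 0.998, -0.057, 0.001]
ft_force: [0.9, 0.4, 0.9]
width: 0.0856
```

Call:
drive_tool([
  {"delta_pos": [-0.225,-0.92,0],"twist": 0,"fingers": -1},
  {"delta_pos": [-0.225,-0.92,0],"twist": 0,"fingers": -1},
  {"delta_pos": [-0.225,-0.92,0],"twist": 0,"fingers": -1},
  {"delta_pos": [-0.225,-0.92,0],"twist": 0,"fingers": -1},
  {"delta_pos": [0,0,0],"twist": 0,"fingers": -1},
])

```text
t: 32.88
ee_pos: [0.4181, -0.3133, 0.1907]
ee_rot: [0.001, 0.998, -0.06, -0.001]
ft_force: [0.2, 2.1, -0.1]
width: 0.0859
```

Call:
drive_tool([
  {"delta_pos": [0,0,0],"twist": 0,"fingers": -1},
  {"delta_pos": [0,0,0],"twist": 0,"fingers": -1},
  {"delta_pos": [0,0,-0.5],"twist": 0,"fingers": -1},
  {"delta_pos": [0,0,-0.5],"twist": 0,"fingers": -1},
  {"delta_pos": [0,0,-0.5],"twist": 0,"fingers": -1},
])

```text
t: 33.3
ee_pos: [0.4212, -0.3072, 0.1308]
ee_rot: [0.0, 0.998, -0.056, 0.001]
ft_force: [0.6, 0.0, 0.2]
width: 0.0853
```

Call:
drive_tool([
  {"delta_pos": [0,0,-0.5],"twist": 0,"fingers": -1},
  {"delta_pos": [0,0,-0.5],"twist": 0,"fingers": -1},
  {"delta_pos": [0,0,-0.4],"twist": 0,"fingers": -1},
  {"delta_pos": [0,0,-0.29],"twist": 0,"fingers": -1},
  {"delta_pos": [0,0,0],"twist": 0,"fingers": -1},
])

```text
t: 33.72
ee_pos: [0.4195, -0.3068, 0.0608]
ee_rot: [-0.001, 0.998, -0.057, -0.002]
ft_force: [-0.3, 1.3, -0.8]
width: 0.085
```

Call:
drive_tool([
  {"delta_pos": [0,0,0],"twist": 0,"fingers": -0.3},
  {"delta_pos": [0,0,0],"twist": 0,"fingers": 0},
  {"delta_pos": [0,0,0],"twist": 0,"fingers": 0.5},
  {"delta_pos": [0,0,0],"twist": 0,"fingers": 1},
  {"delta_pos": [0,0,0],"twist": 0,"fingers": 1},
])

```text
t: 34.13
ee_pos: [0.421, -0.3089, 0.065]
ee_rot: [0.001, 0.998, -0.058, 0.001]
ft_force: [-0.7, 0.1, 5.6]
width: 0.0431
```

Call:
drive_tool([
  {"delta_pos": [0,0,0],"twist": 0,"fingers": 1},
  {"delta_pos": [0,0,0],"twist": 0,"fingers": 1},
])

```text
t: 34.3
ee_pos: [0.421, -0.3089, 0.065]
ee_rot: [0.001, 0.998, -0.058, 0.001]
ft_force: [0.2, 1.0, 5.4]
width: 0.043
```

Call:
drive_tool([
  {"delta_pos": [0,0,0.5],"twist": 0,"fingers": 1},
  {"delta_pos": [0,0,0.9],"twist": 0,"fingers": 1},
  {"delta_pos": [0,0,0.9],"twist": 0,"fingers": 1},
  {"delta_pos": [0,0,0.9],"twist": 0,"fingers": 1},
  {"delta_pos": [0,0,0.5],"twist": 0,"fingers": 1},
])

```text
t: 34.72
ee_pos: [0.4206, -0.3089, 0.2154]
ee_rot: [0.001, 0.998, -0.058, 0.002]
ft_force: [-0.1, -0.5, -1.5]
width: 0.0433
```

Call:
drive_tool([
  {"delta_pos": [0.15,0.5,0],"twist": 0,"fingers": 1},
  {"delta_pos": [0.25,0.85,0],"twist": 0,"fingers": 1},
  {"delta_pos": [0.25,0.85,0],"twist": 0,"fingers": 1},
  {"delta_pos": [0.25,0.85,0],"twist": 0,"fingers": 1},
  {"delta_pos": [0.25,0.85,0],"twist": 0,"fingers": 1},
])

```text
t: 35.13
ee_pos: [0.4659, -0.1507, 0.2104]
ee_rot: [-0.0, 0.998, -0.058, -0.001]
ft_force: [0.8, -0.3, -2.7]
width: 0.043
```

Call:
drive_tool([
  {"delta_pos": [0.25,0.85,0],"twist": 0,"fingers": 1},
  {"delta_pos": [0.22,0.745,0],"twist": 0,"fingers": 1},
  {"delta_pos": [0.14,0.4,0],"twist": 0,"fingers": 1},
  {"delta_pos": [0,0,0],"twist": 0,"fingers": 1},
  {"delta_pos": [0,0,0],"twist": 0,"fingers": 1},
])

```text
t: 35.55
ee_pos: [0.4904, -0.0717, 0.2104]
ee_rot: [-0.0, 0.998, -0.057, -0.001]
ft_force: [-0.4, -0.8, -3.2]
width: 0.0432
```

Call:
drive_tool([
  {"delta_pos": [0,0,-0.5],"twist": 0,"fingers": 1},
  {"delta_pos": [0,0,-0.8],"twist": 0,"fingers": 1},
  {"delta_pos": [0,0,-0.8],"twist": 0,"fingers": 1},
  {"delta_pos": [0,0,-0.5],"twist": 0,"fingers": 1},
  {"delta_pos": [0,0,0],"twist": 0,"fingers": 1},
])

```text
t: 35.97
ee_pos: [0.4871, -0.0735, 0.1015]
ee_rot: [0.0, 0.998, -0.059, -0.005]
ft_force: [0.2, -0.4, -5.1]
width: 0.0431
```

Call:
drive_tool([
  {"delta_pos": [0,0,0],"twist": 0,"fingers": 1},
  {"delta_pos": [0,0,-0.3],"twist": 0,"fingers": 1},
  {"delta_pos": [0,0,-0.3],"twist": 0,"fingers": 1},
  {"delta_pos": [0,0,-0.1],"twist": 0,"fingers": 1},
  {"delta_pos": [0,0,0],"twist": 0,"fingers": 1},
])

```text
t: 36.38
ee_pos: [0.4899, -0.0727, 0.0781]
ee_rot: [0.0, 0.998, -0.058, -0.001]
ft_force: [-0.5, -0.4, -3.3]
width: 0.0429
```

Call:
drive_tool([
  {"delta_pos": [0,0,-0.05],"twist": 0,"fingers": 1},
  {"delta_pos": [0,0,-0.04],"twist": 0,"fingers": 1},
  {"delta_pos": [0,0,0],"twist": 0,"fingers": 1},
  {"delta_pos": [0,0,0],"twist": 0,"fingers": 1},
])

```text
t: 36.72
ee_pos: [0.4909, -0.0726, 0.0762]
ee_rot: [0.0, 0.998, -0.058, 0.0]
ft_force: [0.0, -0.0, -2.0]
width: 0.0436
```

Call:
drive_tool([
  {"delta_pos": [0,0,0],"twist": 0,"fingers": 0.2},
  {"delta_pos": [0,0,0],"twist": 0,"fingers": -0.3},
  {"delta_pos": [0,0,0],"twist": 0,"fingers": -0.7},
  {"delta_pos": [0,0,0],"twist": 0,"fingers": -1},
  {"delta_pos": [0,0,0],"twist": 0,"fingers": -1},
])

```text
t: 37.13
ee_pos: [0.491, -0.0727, 0.0764]
ee_rot: [0.0, 0.998, -0.058, 0.001]
ft_force: [0.9, -1.5, -0.1]
width: 0.0853
```

Call:
drive_tool([
  {"delta_pos": [0,0,0.5],"twist": 0,"fingers": -1},
  {"delta_pos": [0,0,0.8],"twist": 0,"fingers": -1},
  {"delta_pos": [0,0,0.8],"twist": 0,"fingers": -1},
  {"delta_pos": [0,0,0.8],"twist": 0,"fingers": -1},
  {"delta_pos": [0,0,0],"twist": 0,"fingers": -1},
])

```text
t: 37.55
ee_pos: [0.4933, -0.0733, 0.1999]
ee_rot: [0.0, 0.998, -0.058, 0.006]
ft_force: [-0.3, 0.7, 1.3]
width: 0.0854
```

Call:
drive_tool([
  {"delta_pos": [-0.2,-0.9,0],"twist": 0,"fingers": -1},
  {"delta_pos": [-0.2,-0.9,0],"twist": 0,"fingers": -1},
  {"delta_pos": [-0.2,-0.9,0],"twist": 0,"fingers": -1},
  {"delta_pos": [-0.2,-0.9,0],"twist": 0,"fingers": -1},
  {"delta_pos": [-0.2,-0.9,0],"twist": 0,"fingers": -1},
])

```text
t: 37.97
ee_pos: [0.4502, -0.2542, 0.1922]
ee_rot: [0.0, 0.998, -0.057, 0.001]
ft_force: [1.2, 0.3, 0.1]
width: 0.0853
```

Call:
drive_tool([
  {"delta_pos": [-0.2,-0.9,0],"twist": 0,"fingers": -1},
  {"delta_pos": [-0.2,-0.9,0],"twist": 0,"fingers": -1},
  {"delta_pos": [-0.2,-0.9,0],"twist": 0,"fingers": -1},
  {"delta_pos": [0,0,0],"twist": 0,"fingers": -1},
  {"delta_pos": [0,0,0],"twist": 0,"fingers": -1},
])

```text
t: 38.38
ee_pos: [0.4258, -0.3623, 0.1912]
ee_rot: [-0.0, 0.998, -0.059, -0.0]
ft_force: [0.6, 0.4, 1.4]
width: 0.0854
```

Run:
```python
from h import *
a=snap('top','t9');b=snap('side','s9');s=manip.observe();print(s['t'],s['ee_pos'],s['ft_force'])
P=[(circ((.522,.285),.025,.058),(255,0,255))]
for c in[(.5015,.0228),(.4905,-.0725)]:P+=[(circ(c,.031,.015),(255,0,255)),(circ(c,.006,.143),(0,255,0))]
A=over('top',a,P,(90,110,340,225),2.2,'q');B=over('side',b,P,(130,140,330,345),1.6,'q')
o=np.zeros((590,560,3),np.uint8);o[:253,:550]=A;o[260:260+B.shape[0],:B.shape[1]]=B;cv2.imwrite('pics/v9.png',o)
```

```text
38.4833 [ 0.4266915  -0.36053147  0.19170915] [-0.3384622   0.18460088 -0.75737871]
```

View pics/v9.png

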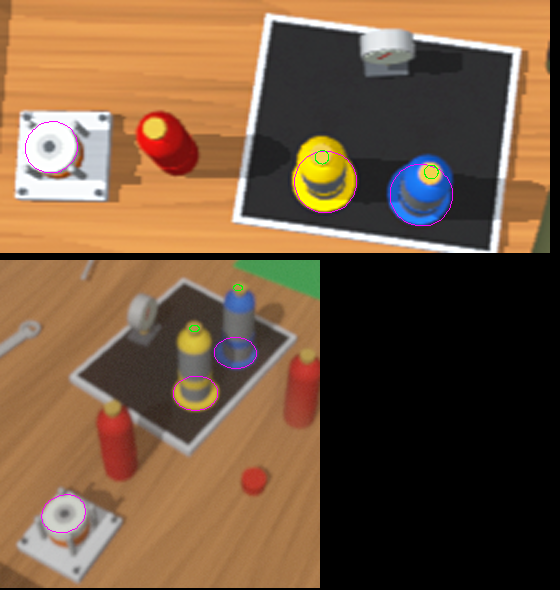

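Both cylinders stand centred on their own seats (top crop (322,158) and (430,172), on the model circles). White lies on orange in the magazine, and the gauge hasn't moved. Handing in.

```bash
python3 -c "
from plant import manip
print(manip.hand_in())"
```

```text
the job is handed in; nothing more can be done
None
```

The job is finished and handed in after about 38.5 s of robot time. `hand_in()` gave no verdict.

**What I did:** I moved both cylinders to the mat and released them upright. I then pressed the orange disc into the magazine to about 10 mm below the rod tops. The white disc went on top, pressed to about 3–4 mm below the rod tops by the tool height. Last, I put the yellow and blue cylinders back on their own seats.

**Last checks:**
- **Cylinders:** the final top and side pictures show both upright. Their valve tops and seats lie on the model circles to within a few mm.
- **Discs:** they look flat and centred between the rods. Both pressing moves met the expected 4 N or so.
- **Gauge:** it looks upright and in its starting place in the pictures, but I did not measure it to the millimetre.
- **Arm:** parked clear of everything on the mat side, with no contact force.

**What failed or disagreed:**
- **Disc height:** this comes from the tool position and the picture overlay, not from a separate measurement.
- **Failed fit:** one automatic fit of the orange disc's centre in the magazine picked up the wrong pixels, and I dropped it. I checked the disc by eye and by the grip position instead.
- **Force reading:** it fell to about zero whenever a press paused. I took this to be the follower holding its place, and the forces measured during motion agreed.

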